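Clear the school workbench: sort wood offcuts and put the screwdriver away

TASK

Tidy the bench at the end of the woodwork lesson: put the two round branch slices in the round tray and the two square-edged offcuts in the square tray, each lying flat on the tray floor and not on top of another, and stand the screwdriver blade down in the tool pot. The log the screwdriver is standing in is light and loose, so draw the screwdriver straight up out of it and leave the log standing where it is.

Things in the scene. Friction and masses are not known exactly. Their poses are not given: they have to be found in the camera images.
- big_slice: Larger branch slice: a flat wooden disc with dark bark edge and pale cut faces, 56 mm diameter, 18 mm high, lying flat. Origin at the centre of its underside, z up.
- small_slice: Smaller branch slice: the same kind of disc, 38 mm diameter, 18 mm high, lying flat. Origin at the centre of its underside, z up.
- batten: Pale square-edged stick, 100 mm long (its x axis), 20 mm wide (its y axis), 18 mm high, lying flat. Origin at the centre of its underside, z up.
- block: Pale short rectangular offcut, 55 mm long (its x axis), 34 mm wide (its y axis), 22 mm high, lying flat. Origin at the centre of its underside, z up.
- screwdriver: Screwdriver, 180 mm long, standing blade down in the hole of the log stand. Round steel shank 8 mm thick over the first 90 mm from the tip; black handle from 90 to 180 mm, 27 mm in diameter between 122 and 168 mm (grip there), with a yellow ring at 164 to 170 mm. Origin at the blade tip, z along its axis from the tip towards the handle. About 70 g, centre of mass some 75 mm from the tip.
- log_stand: Piece of a log with bark, 90 mm diameter, 50 mm high, loose on the bench and light (about 130 g): the stand of the screwdriver. In its top centre a round upright hole 12 mm wide and 42 mm deep (its floor is 8 mm above the bench). Origin at the centre of its underside, z up.
- round_tray: Round grey tray, fixed to the bench: 170 mm outer diameter, 22 mm high, wall 5 mm, inner floor 5 mm above the bench. Place for the round slices. Origin at the centre of its underside, z up.
- square_tray: Square grey tray, fixed to the bench: 160 by 160 mm outside, 22 mm high, wall 5 mm, inner floor 5 mm above the bench; its sides run along its x and y axes. Place for the square-edged offcuts. Origin at the centre of its underside, z up.
- tool_pot: Round grey upright pot, fixed to the bench: 64 mm outer diameter, 100 mm high, wall 4 mm (opening 56 mm wide), inner floor 6 mm above the bench. Place for the screwdriver, which may lean in it. Origin at the centre of its underside, z up.
There are look-alikes about, which are no part of the job. What is shaped like the block but blue is not meant.

How it is judged:
At the end, for the whole second after the job is handed in: Slices flat on the round tray floor, within 68 mm of its centre; batten and block flat on the square tray floor (within 70 mm each way; flat: 0.15 rad, underside under 12 mm high); screwdriver tip in the pot, under 20 mm high, lean under 0.7 rad; log upright (0.1 rad); all at rest (horizontal distance between each of big_slice, small_slice and round_tray below 0.068 m and z of big_slice in the frame of round_tray between 0 and 0.012 m and angle between each of big_slice, small_slice, batten, block's own z axis and vertical below 0.15 rad and linear speed of each of big_slice, small_slice, batten, block, screwdriver below 0.02 m/s and angular speed of each of big_slice, small_slice, batten, block, screwdriver below 0.3 rad/s and z of small_slice in the frame of round_tray between 0 and 0.012 m and x of batten in the frame of square_tray between -0.07 and 0.07 m and y of batten in the frame of square_tray between -0.07 and 0.07 m and z of batten in the frame of square_tray between 0 and 0.012 m and x of block in the frame of square_tray between -0.07 and 0.07 m and y of block in the frame of square_tray between -0.07 and 0.07 m and z of block in the frame of square_tray between 0 and 0.012 m and horizontal distance between screwdriver and tool_pot below 0.03 m and z of screwdriver in the frame of tool_pot between 0 and 0.02 m and angle between screwdriver's own z axis and vertical below 0.7 rad and angle between log_stand's own z axis and vertical below 0.1 rad); the robot touches nothing.
It fails at once if the log stand is tipped by more than 0.2 rad (angle between log_stand's own z axis and vertical above 0.2 rad).
It fails at once if the log stand is shifted or lifted by more than 25 mm from its place (distance of log_stand from where it was at the start of the episode above 0.025 m).
It also fails if it takes over 112 s, if anything falls off the work surface, if the arm or the gripper's body presses on something with over 40 N, if the wrist force passes 120 N, or if a joint passes its speed limit or range.

ROBOT

A 6-joint arm with a two-finger parallel gripper is mounted at the origin on the work surface. World frame = base frame: x ahead of the robot, y to its left, z up, the work surface at z = 0. Lengths are in m, angles in rad, forces in N, time in s.
With the tool pointing down it reaches from about 0.275 to 0.725 m from the base axis. Payload 15.9 kg.
Tool frame: the origin (TCP) lies on the centre line of the jaws, within the pads' length; the fingertips stand 11 mm ahead of it and the grasp point (between the pads) lies 8 mm behind it; z points along the fingers, y is the direction in which the jaws open and shut (so a half turn about z gives the same grasp; the last joint's range is limited). The gripper opens to 85 mm and grips with 20 to 120 N. Pads are 22 mm wide; open, the fingers measure 114 mm over their backs; the gripper's body (76 mm by 85 mm) begins 54 mm behind the grasp point. The pads swing forward as they close: fully open they stand 13 mm farther back than shut.
Start: joints at [1.196, 0.213, -0.034, 1.323, 0, 1.571], TCP at [0.183, 0.465, 0.242] pointing down, gripper open.
Joint ranges: [-2.98, 2.98], [-0.74, 1.72], [-1.14, 1.35], [-2.1, 2.04], [-1.57, 1.44], [-3.14, 3.14]. Speed limits (rad/s): [1.89, 1.89, 2.39, 2.57, 3.14, 3.14].

INTERFACE

Orientations are given as a rotation vector (axis times angle).
In Python, from station import bot, cams gives the robot as it stands. The module is installed in compiled form; this text tells all that it offers.
- The arm moves only by the tool play_rows, never from a script. Its argument "rows" is a list of rows, each an object of numbers: "x", "y", "z": the shift along the world's x, y, z in m; "ax", "ay", "az": the turn, a rotation vector about the world's x, y, z in degrees; "fingers": the finger opening in m, from 0 to 0.0854. In form: [{"x": .., "y": .., "z": .., "ax": .., "ay": .., "az": .., "fingers": ..}, ...]. A call has 1 to 5 rows; each row is the pose to reach, as a shift and turn from the pose commanded when the call began; what a row does not reach only later rows make up. A row lasts 1/10 s, in which the tool goes at most 50 mm and 8.59 degrees, less where a joint would pass 70% of its speed; a pose out of reach is approached as far as the arm can. A call with a gripper value outside its range is refused whole. The fingers move at their own pace and stop on an object; the grip force is fixed at half the most. Time passes only in rows, so rows that repeat a pose let the fingers close. It gives the time, the measured TCP pose, the force and the opening at its end, in the units of the state.
- bot.sense(): the state, without advancing time (a new reading comes with each control period).
- cams.snapshot(name): name is "scene" or "top" or "wrist"; returns the picture (384x512x3 uint8, red, green, blue); there is no depth.
- cams.calibration(name): a dict with "mtx" (3x3 intrinsics, pixels), "view" (4x4, takes a point from world to camera coordinates); the wrist camera has in their place "mount" (4x4, takes a point from camera to tool coordinates, whose origin is the TCP and whose axes are the flange's). Camera axes: x right, y down, z forward; pixel columns grow to the right and rows downward; lengths in m; the calibration is good to about 2 mm. A picture is of the moment at which its call begins: read the wrist's pose just before it. calibration takes no time and is no camera call.
- bot.sign_off(): hands the job in, once; it reports no verdict.
The state is a dict: "time": time; "joints": joint angles; "dq": joint speeds; "joint_efforts": joint torques, N m; "ee_pos": TCP position; "tcp_rot": TCP orientation; "wrist_force": force on the tool from outside, world axes, zero at the start; "moment": the same for the moment, N m; "grip_width": finger opening in m.
Only numpy, scipy, OpenCV 4.12 (cv2) and the standard library are available. Lean on these libraries where they do the work, as an engineer would, in place of code of your own. Each camera call takes 0.05 s, during which the arm holds its last target.

## Working session

There is one attempt and no reset: what is moved stays moved. The work goes in short steps, Python scripts to look and compute and a tool call to move; the robot and the scene stay as the last step left them, time stands still between calls to the robot, and variables do not carry over. Pictures are saved under pics/ and viewed, and the job is handed in when it is done.

Besides the shell and the picture viewer there is one more tool, called after "Call:" as name(argument=value, ...), one argument or row to a line, values as JSON. play_rows: Moves the arm, as the interface text tells. Its arguments: {"type":"object","properties":{"rows":{"type":"array"}},"required":["rows"]}

```bash
mkdir -p pics
python3 - <<'E'
from station import bot,cams
import cv2,numpy as np
np.set_printoptions(precision=4,suppress=True)
s=bot.sense();print(s)
for n in("scene","top","wrist"):
    im=cams.snapshot(n);cv2.imwrite(f"pics/{n}0.png",im[:,:,::-1])
    print(n,cams.calibration(n))
E
```

```text
{'time': 0.0, 'joints': array([ 1.196 ,  0.2134, -0.0351,  1.3235, -0.0001,  1.5708]), 'dq': array([-0.0008,  0.0009,  0.    ,  0.    , -0.0006,  0.0004]), 'joint_efforts': array([ -0.0012, -68.6154,  48.7123,   0.0172,  -0.0001,  -0.0001]), 'ee_pos': array([0.1829, 0.465 , 0.2418]), 'tcp_rot': array([-0.5853, -3.0864,  0.0017]), 'wrist_force': array([0.7898, 0.0935, 0.1241]), 'moment': array([ 0.0125, -0.0251,  0.0016]), 'grip_width': 0.08554230939588027}
scene {'mtx': array([[477.8092,   0.    , 256.1963],
       [  0.    , 477.8092, 196.9516],
       [  0.    ,   0.    ,   1.    ]]), 'view': array([[-0.5098,  0.8603,  0.0022,  0.2505],
       [ 0.563 ,  0.3355, -0.7553, -0.2066],
       [-0.6505, -0.3838, -0.6554,  1.4523],
       [ 0.    ,  0.    ,  0.    ,  1.    ]])}
top {'mtx': array([[352.5515,   0.    , 256.0569],
       [  0.    , 352.5515, 188.3962],
       [  0.    ,   0.    ,   1.    ]]), 'view': array([[-0.0281, -0.9995, -0.0119,  0.0042],
       [-0.9856,  0.0297, -0.1663,  0.4785],
       [ 0.1666,  0.0071, -0.986 ,  0.8955],
       [ 0.    ,  0.    ,  0.    ,  1.    ]])}
wrist {'mtx': array([[331.0632,   0.    , 250.2563],
       [  0.    , 331.0632, 186.9628],
       [  0.    ,   0.    ,   1.    ]]), 'mount': array([[-0.0004, -0.9655, -0.2606,  0.0674],
       [ 1.    , -0.0003, -0.0003, -0.0007],
       [ 0.0002, -0.2606,  0.9655, -0.1313],
       [ 0.    ,  0.    ,  0.    ,  1.    ]])}
```

View pics/top0.png

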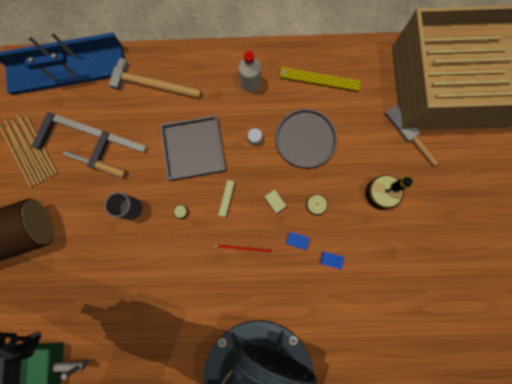

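View pics/scene0.png

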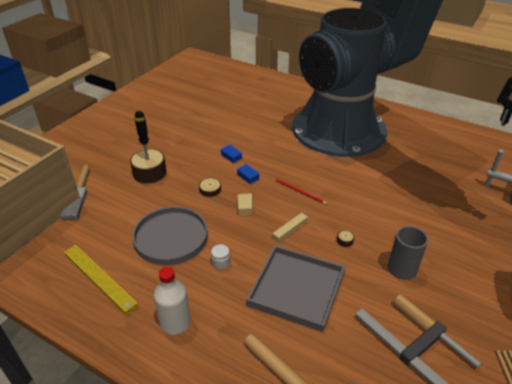

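View pics/wrist0.png

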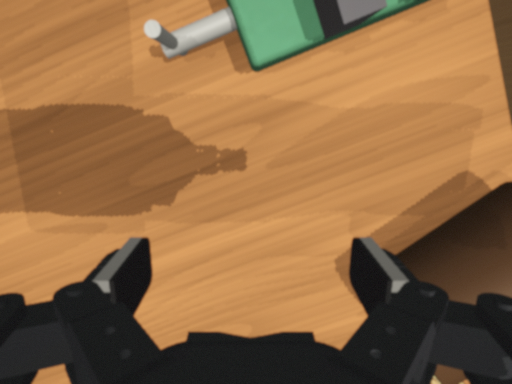

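The top view shows the round tray (306,138), square tray (194,148), pot (123,206), small slice (181,212), batten (227,198), block (275,201), big slice (317,205) and log (385,193). The blue blocks are decoys. I'll enlarge crops to read the positions more closely.

```bash
cat > h.py <<'E'
import numpy as np,cv2
from station import bot,cams
np.set_printoptions(precision=4,suppress=True)
def crop(im,x0,y0,w,h,f,name):
    c=cv2.resize(im[y0:y0+h,x0:x0+w],None,fx=f,fy=f,interpolation=cv2.INTER_CUBIC)
    for i in range(0,w,10):
        cv2.line(c,(i*f,0),(i*f,8 if i%50 else 16),(255,255,255),1)
        if (x0+i)%20==0: cv2.putText(c,str(x0+i),(i*f,26),0,.35,(255,255,255),1)
    for i in range(0,h,10):
        cv2.line(c,(0,i*f),(8,i*f),(255,255,255),1)
        if (y0+i)%20==0: cv2.putText(c,str(y0+i),(10,i*f+4),0,.35,(255,255,255),1)
    cv2.imwrite("pics/"+name+".png",c)
def cam(name,pose=None):
    c=cams.calibration(name)
    if "view" in c: return c["mtx"],c["view"]
    p,r=pose
    T=np.eye(4);T[:3,:3]=cv2.Rodrigues(np.array(r))[0];T[:3,3]=p
    return c["mtx"],np.linalg.inv(T@c["mount"])
def ray(K,V,uv):
    d=np.linalg.inv(K)@[uv[0],uv[1],1];R=V[:3,:3]
    return -R.T@V[:3,3],R.T@d
def onz(K,V,uv,z):
    o,d=ray(K,V,uv);return o+d*(z-o[2])/d[2]
def tri(a,b):
    P1=a[0]@a[1][:3];P2=b[0]@b[1][:3]
    X=cv2.triangulatePoints(P1,P2,np.array(a[2],float).reshape(2,1),np.array(b[2],float).reshape(2,1));return (X[:3]/X[3]).ravel()
def proj(K,V,X):
    p=K@(V@np.append(X,1))[:3];return p[:2]/p[2]
E
python3 - <<'E'
from h import *
t=cv2.imread("pics/top0.png");s=cv2.imread("pics/scene0.png")
crop(t,100,110,130,110,6,"t1");crop(t,210,110,130,110,6,"t2");crop(t,340,160,90,60,8,"t3")
crop(s,120,100,130,90,6,"s1");crop(s,120,160,130,100,6,"s2")
crop(s,230,180,130,100,6,"s3");crop(s,320,210,120,90,6,"s4");crop(s,240,240,130,95,6,"s5")
E
```

```text
(no output)
```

View pics/t1.png

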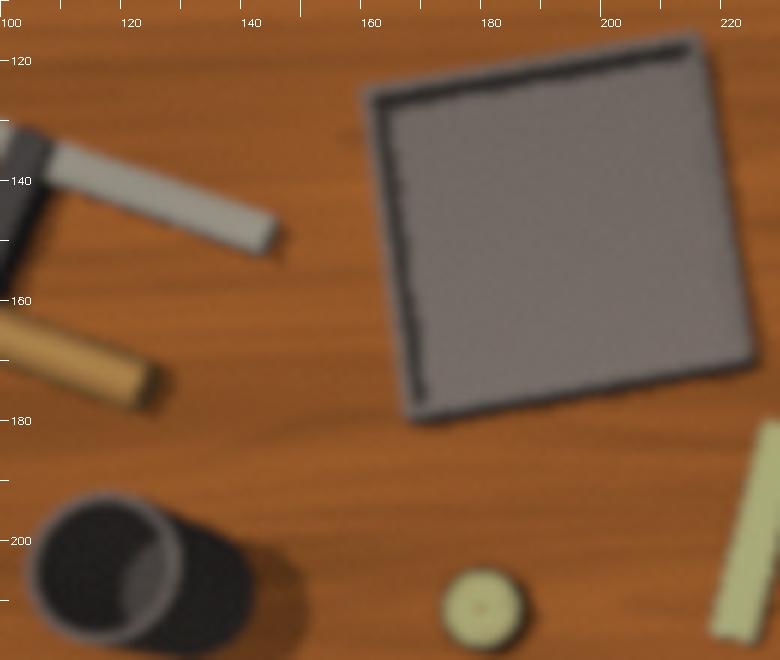

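View pics/t2.png

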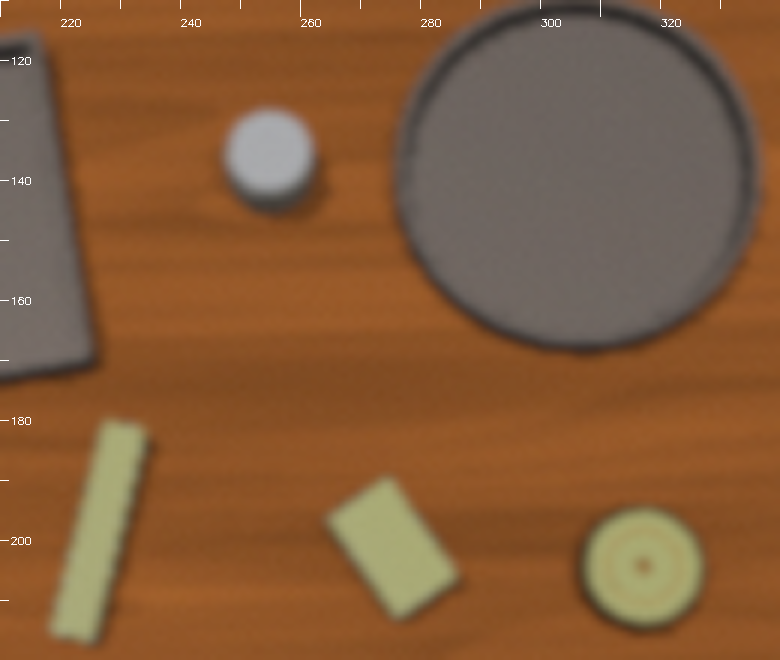

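View pics/t3.png

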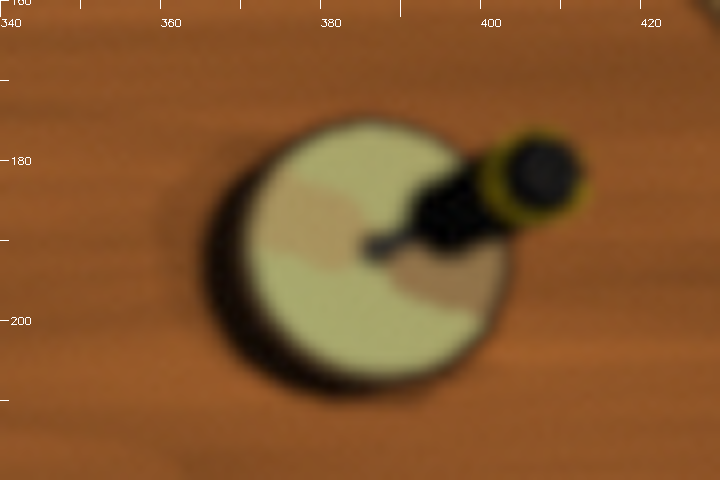

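View pics/s1.png

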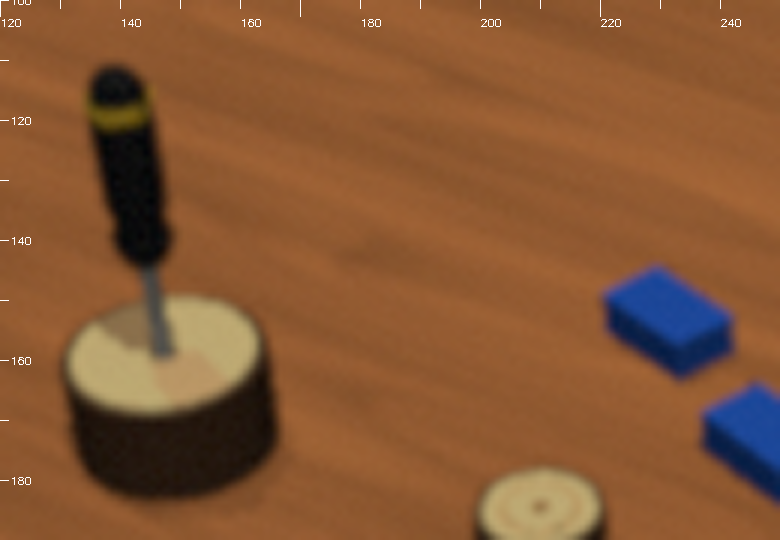

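View pics/s2.png

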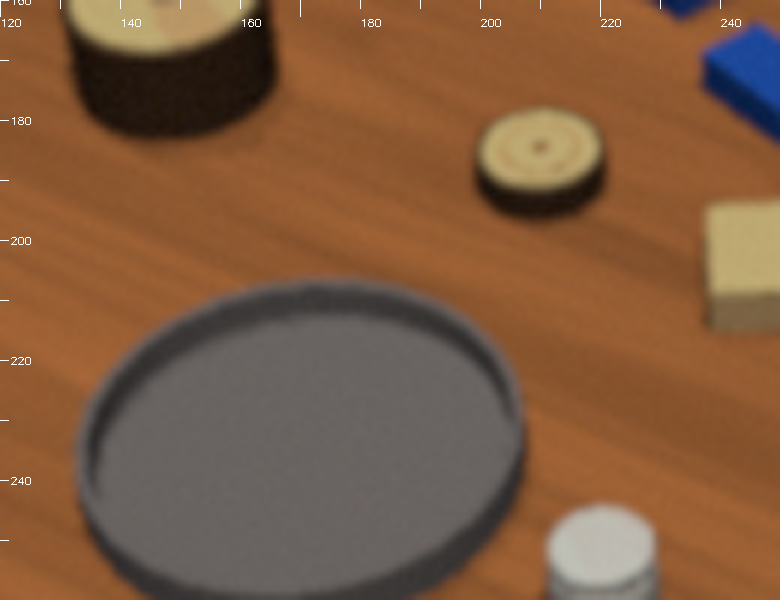

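View pics/s3.png

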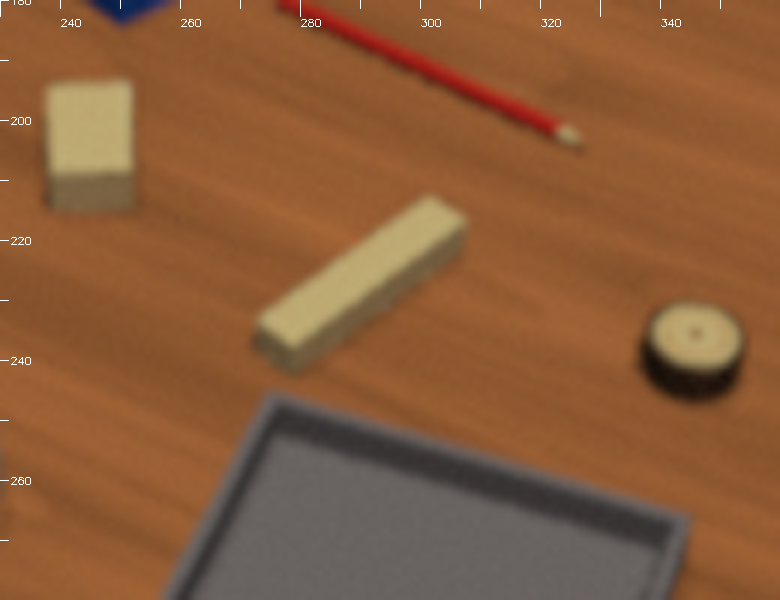

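View pics/s4.png

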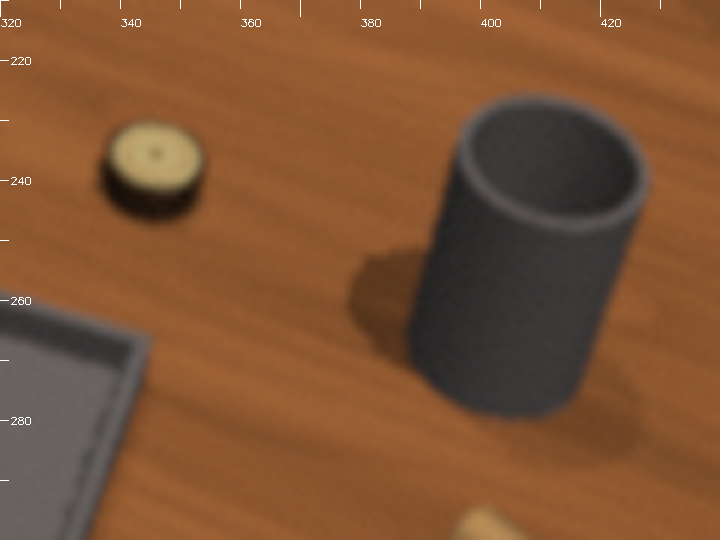

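View pics/s5.png

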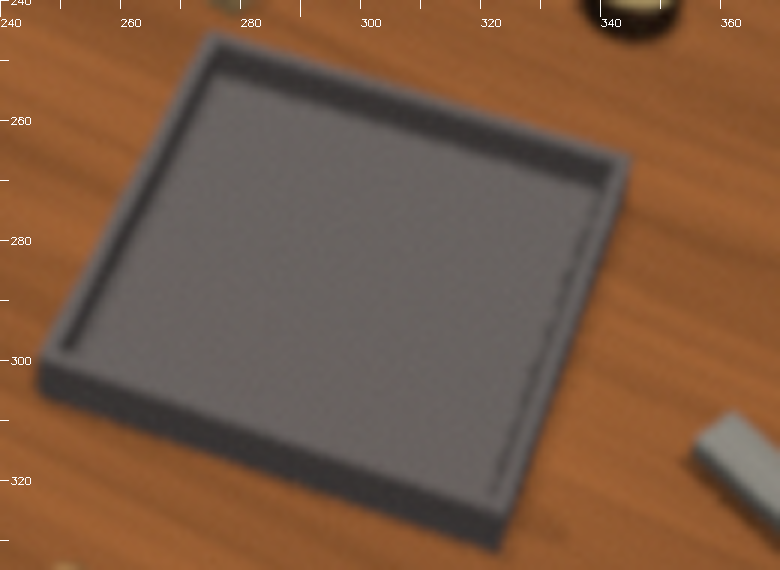

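Run:
```python
from h import *
T=cam("top");S=cam("scene")
def t(x0,y0,f,p): return ((p[0]+.5)/f-.5+x0,(p[1]+.5)/f-.5+y0)
t1=lambda *p:t(100,110,6,p);t2=lambda *p:t(210,110,6,p);t3=lambda *p:t(340,160,8,p)
s1=lambda *p:t(120,100,6,p);s2=lambda *p:t(120,160,6,p);s3=lambda *p:t(230,180,6,p);s4=lambda *p:t(320,210,6,p);s5=lambda *p:t(240,240,6,p)
P={"small":(t1(482,608),s3(696,333)),"pot":(t1(106,568),s4(553,162)),
"big":(t2(643,565),s2(540,147)),"hole":(t3(379,248),s1(162,354)),"ring":(t3(533,175),s1(120,114)),"logtop":(t3(378,248),s1(164,354)),
"b1":(t2(104,419),s3(257,320)),"b2":(t2(148,428),s3(295,348)),"b3":(t2(98,643),s3(467,220)),"b4":(t2(50,632),s3(430,195)),
"k1":(t2(388,477),s3(48,180)),"k2":(t2(326,518),s3(132,172)),"k3":(t2(399,620),s3(132,80)),"k4":(t2(460,577),s3(46,85)),
"q1":(t1(362,90),s5(503,515)),"q2":(t1(700,35),s5(42,355)),"q3":(t1(757,358),s5(212,35)),"q4":(t1(408,412),s5(630,158)),
"rtray":(t2(577,172),s2(300,440))}
for k,(a,b) in P.items():
    X=tri((*T,a),(*S,b));print(k,X,"err",proj(*T,X)-a,proj(*S,X)-b)
print("rt z.022",onz(*T,P["rtray"][0],.022), [onz(*T,t2(*p),.022) for p in((397,172),(757,172),(577,0),(577,346))])
```

```text
small [0.4267 0.1978 0.0175] err [-0.1516  0.0694] [-0.1082  0.0055]
pot [0.439  0.3368 0.0963] err [-0.4006  0.1571] [-0.2886  0.0448]
big [ 0.4354 -0.1718  0.0183] err [ 0.0445 -0.0271] [0.0294 0.0053]
hole [ 0.4614 -0.3526  0.0473] err [ 0.1433 -0.0996] [0.0918 0.0279]
ring [ 0.4618 -0.352   0.1699] err [-0.3089  0.2223] [-0.1852 -0.0638]
logtop [ 0.4612 -0.3519  0.0475] err [ 0.0263 -0.0182] [0.0168 0.0051]
b1 [0.5119 0.0604 0.0271] err [ 2.9493 -1.6295] [2.1958 0.1088]
b2 [0.5026 0.0601 0.0046] err [-3.5137  1.7687] [-2.5719 -0.1922]
b3 [0.4042 0.085  0.0041] err [-3.7386  1.7749] [-2.5416 -0.0801]
b4 [0.4163 0.0854 0.0273] err [ 3.1397 -1.6419] [2.1755 0.0043]
k1 [ 0.4791 -0.0592  0.017 ] err [ 0.1074 -0.0616] [0.0754 0.0095]
k2 [ 0.4608 -0.0307  0.0203] err [ 0.175  -0.0977] [0.1216 0.0125]
k3 [ 0.4131 -0.0604  0.021 ] err [-0.32    0.1783] [-0.2125 -0.023 ]
k4 [ 0.4324 -0.0897  0.0195] err [ 0.1219 -0.0702] [0.0818 0.0106]
q1 [0.6721 0.2552 0.0187] err [ 0.0758 -0.0366] [ 0.0683 -0.001 ]
q2 [0.6937 0.0973 0.0184] err [-0.1849  0.1021] [-0.162  -0.0159]
q3 [0.5372 0.0742 0.0172] err [-0.7094  0.3723] [-0.5378 -0.0347]
q4 [0.5166 0.2321 0.021 ] err [-0.3745  0.1717] [-0.2905  0.0133]
rtray [ 0.6218 -0.1535  0.0121] err [ 0.3633 -0.2346] [0.2807 0.0644]
rt z.022 [ 0.6181 -0.151   0.022 ] [array([ 0.6207, -0.0681,  0.022 ]), array([ 0.6154, -0.2338,  0.022 ]), array([ 0.7016, -0.1553,  0.022 ]), array([ 0.5359, -0.1468,  0.022 ])]
```

Heights agree with the text: slices 18 mm, block 20 mm, tray rims about 19 mm, pot rim 96 mm and log top 47 mm. The batten's corners were mispaired between views, but its centre is fine. I'll start with the small slice.

Call:
play_rows(
  rows=[
    {"x": 0.03, "y": -0.033, "z": -0.01},
    {"x": 0.06, "y": -0.067, "z": -0.02},
    {"x": 0.09, "y": -0.1, "z": -0.04},
    {"x": 0.12, "y": -0.133, "z": -0.06},
    {"x": 0.15, "y": -0.167, "z": -0.08},
  ],
)

```text
invalid input at $.rows[0]: expected keys x, y, z, ax, ay, az, fingers
```

Call:
play_rows(
  rows=[
    {"x": 0.03, "y": -0.033, "z": -0.01},
    {"x": 0.06, "y": -0.067, "z": -0.02},
    {"x": 0.0938, "y": -0.1, "z": -0.04},
    {"x": 0.0938, "y": -0.1, "z": -0.04},
    {"x": 0.0938, "y": -0.1, "z": -0.04},
  ],
)

```text
invalid input at $.rows[0]: expected keys x, y, z, ax, ay, az, fingers
```

```bash
cat > look.py <<'E'
from h import *
import sys
s=bot.sense();im=cams.snapshot("wrist")[:,:,::-1]
cv2.imwrite(f"pics/w_{sys.argv[1]}.png",im)
np.savez(f"pics/w_{sys.argv[1]}.npz",p=s["ee_pos"],r=s["tcp_rot"])
print(s["time"],s["ee_pos"],s["tcp_rot"],s["wrist_force"],s["grip_width"],s["joints"])
E
python3 look.py a
```

```text
0.15 [0.183  0.4651 0.2419] [-0.5853 -3.0865  0.0013] [-0.8093 -0.6478  0.3106] 0.08568456493750734 [ 1.196   0.2133 -0.0349  1.3235 -0.      1.5708]
```

View pics/w_a.png

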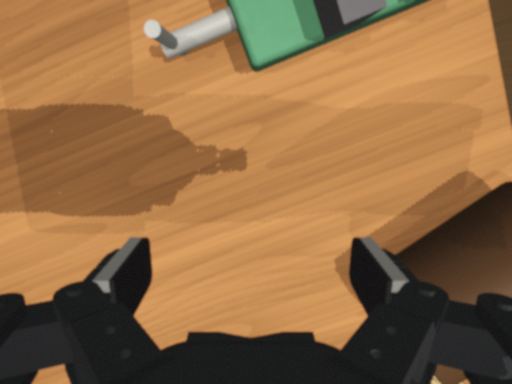

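Call:
play_rows(
  rows=[
    {"x": 0.15, "y": -0.167, "z": -0.08, "ax": 0, "ay": 0, "az": 0, "fingers": 0.085},
    {"x": 0.15, "y": -0.167, "z": -0.08, "ax": 0, "ay": 0, "az": 0, "fingers": 0.085},
    {"x": 0.15, "y": -0.167, "z": -0.08, "ax": 0, "ay": 0, "az": 0, "fingers": 0.085},
    {"x": 0.15, "y": -0.167, "z": -0.08, "ax": 0, "ay": 0, "az": 0, "fingers": 0.085},
    {"x": 0.15, "y": -0.167, "z": -0.08, "ax": 0, "ay": 0, "az": 0, "fingers": 0.085},
  ],
)

```text
time: 0.7
ee_pos: [0.334, 0.2961, 0.1614]
tcp_rot: [-0.586, -3.086, 0.001]
wrist_force: [0.9, 1.4, 0.5]
grip_width: 0.0847
```

Call:
play_rows(
  rows=[
    {"x": 0.0938, "y": -0.1, "z": -0.04, "ax": 0, "ay": 0, "az": 0, "fingers": 0.085},
    {"x": 0.0938, "y": -0.1, "z": -0.04, "ax": 0, "ay": 0, "az": 0, "fingers": 0.085},
    {"x": 0.0938, "y": -0.1, "z": -0.04, "ax": 0, "ay": 0, "az": 0, "fingers": 0.085},
    {"x": 0.0938, "y": -0.1, "z": -0.04, "ax": 0, "ay": 0, "az": 0, "fingers": 0.085},
  ],
)

```text
time: 1.1
ee_pos: [0.4286, 0.1948, 0.1207]
tcp_rot: [-0.592, -3.084, 0.003]
wrist_force: [-1.2, -0.6, 0.1]
grip_width: 0.0851
```

```bash
python3 look.py b
```

```text
1.1 [0.4286 0.1948 0.1207] [-0.5924 -3.0842  0.0029] [-1.2451 -0.6172  0.1108] 0.08514807481667683 [ 0.4271  0.2148 -0.347   1.0108 -0.0009  0.8066]
```

View pics/w_b.png

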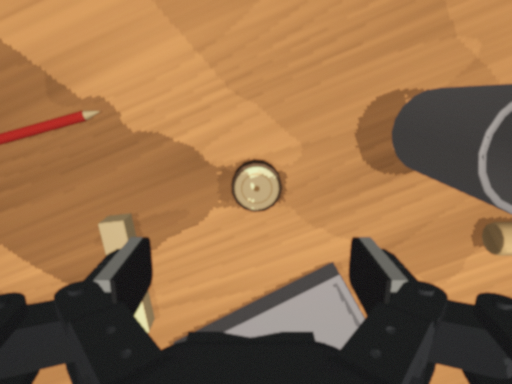

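The wrist view shows the slice centre at (257,187). I'll check it against the fixed-camera estimate.

Run:
```python
from h import *
d=np.load("pics/w_b.npz");W=cam("wrist",(d["p"],d["r"]))
print(onz(*W,(257,187),.018), proj(*W,np.array([.4267,.1978,.018])))
print(tri((*W,(257,187)),(*cam("top"),(180,211))))
```

```text
[0.4261 0.2    0.018 ] [254.5646 188.8282]
[0.4278 0.1991 0.0097]
```

Call:
play_rows(
  rows=[
    {"x": 0, "y": 0.001, "z": -0.05, "ax": 0, "ay": 0, "az": 0, "fingers": 0.085},
    {"x": 0, "y": 0.001, "z": -0.09, "ax": 0, "ay": 0, "az": 0, "fingers": 0.085},
    {"x": 0, "y": 0.001, "z": -0.109, "ax": 0, "ay": 0, "az": 0, "fingers": 0.085},
    {"x": 0, "y": 0.001, "z": -0.109, "ax": 0, "ay": 0, "az": 0, "fingers": 0.03},
    {"x": 0, "y": 0.001, "z": -0.109, "ax": 0, "ay": 0, "az": 0, "fingers": 0.03},
  ],
)

```text
time: 1.65
ee_pos: [0.4267, 0.2, 0.0141]
tcp_rot: [0.584, 3.087, 0.0]
wrist_force: [0.6, -0.5, 0.6]
grip_width: 0.0585
```

Call:
play_rows(
  rows=[
    {"x": 0, "y": 0, "z": 0, "ax": 0, "ay": 0, "az": 0, "fingers": 0.03},
    {"x": 0, "y": 0, "z": 0, "ax": 0, "ay": 0, "az": 0, "fingers": 0.03},
    {"x": 0, "y": 0, "z": 0, "ax": 0, "ay": 0, "az": 0, "fingers": 0.03},
    {"x": 0, "y": 0, "z": 0, "ax": 0, "ay": 0, "az": 0, "fingers": 0.03},
  ],
)

```text
time: 2.05
ee_pos: [0.4278, 0.2001, 0.0152]
tcp_rot: [0.585, 3.085, 0.003]
wrist_force: [-3.4, 0.6, 15.8]
grip_width: 0.0356
```

Call:
play_rows(
  rows=[
    {"x": 0, "y": 0, "z": 0.03, "ax": 0, "ay": 0, "az": 0, "fingers": 0.03},
    {"x": 0, "y": 0, "z": 0.06, "ax": 0, "ay": 0, "az": 0, "fingers": 0.03},
    {"x": 0, "y": 0, "z": 0.06, "ax": 0, "ay": 0, "az": 0, "fingers": 0.03},
  ],
)

```text
time: 2.35
ee_pos: [0.4293, 0.2005, 0.0777]
tcp_rot: [0.584, 3.081, 0.006]
wrist_force: [0.7, 0.9, -0.6]
grip_width: 0.0359
```

```bash
python3 look.py c
```

```text
2.35 [0.4293 0.2005 0.0777] [0.5842 3.0811 0.0065] [ 0.7109  0.8608 -0.6047] 0.03589123794375287 [ 0.437   0.2525 -0.4173  0.8939  0.0001  0.8117]
```

View pics/w_c.png

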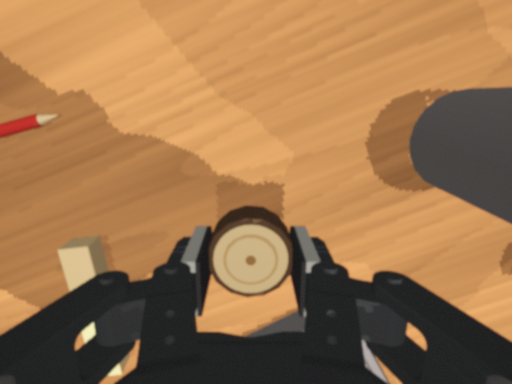

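The slice is held level between the pads; it appears at (250,258). Next, carry it to the far side of the round tray.

Call:
play_rows(
  rows=[
    {"x": 0.114, "y": -0.182, "z": 0.03, "ax": 0, "ay": 0, "az": 0, "fingers": 0.03},
    {"x": 0.114, "y": -0.182, "z": 0.03, "ax": 0, "ay": 0, "az": 0, "fingers": 0.03},
    {"x": 0.114, "y": -0.182, "z": 0.03, "ax": 0, "ay": 0, "az": 0, "fingers": 0.03},
    {"x": 0.114, "y": -0.182, "z": 0.03, "ax": 0, "ay": 0, "az": 0, "fingers": 0.03},
    {"x": 0.114, "y": -0.182, "z": 0.03, "ax": 0, "ay": 0, "az": 0, "fingers": 0.03},
  ],
)

```text
time: 2.9
ee_pos: [0.5429, 0.0138, 0.1037]
tcp_rot: [0.59, 3.084, -0.0]
wrist_force: [0.2, 0.4, -1.4]
grip_width: 0.0355
```

Call:
play_rows(
  rows=[
    {"x": 0.114, "y": -0.182, "z": -0.03, "ax": 0, "ay": 0, "az": 0, "fingers": 0.03},
    {"x": 0.114, "y": -0.182, "z": -0.03, "ax": 0, "ay": 0, "az": 0, "fingers": 0.03},
    {"x": 0.114, "y": -0.182, "z": -0.03, "ax": 0, "ay": 0, "az": 0, "fingers": 0.03},
    {"x": 0.114, "y": -0.182, "z": -0.03, "ax": 0, "ay": 0, "az": 0, "fingers": 0.03},
    {"x": 0.114, "y": -0.182, "z": -0.03, "ax": 0, "ay": 0, "az": 0, "fingers": 0.03},
  ],
)

```text
time: 3.4
ee_pos: [0.6557, -0.1682, 0.0716]
tcp_rot: [-0.589, -3.085, 0.001]
wrist_force: [0.1, 1.6, 0.0]
grip_width: 0.0353
```

Call:
play_rows(
  rows=[
    {"x": 0, "y": 0, "z": -0.035, "ax": 0, "ay": 0, "az": 0, "fingers": 0.03},
    {"x": 0, "y": 0, "z": -0.051, "ax": 0, "ay": 0, "az": 0, "fingers": 0.03},
    {"x": 0, "y": 0, "z": -0.051, "ax": 0, "ay": 0, "az": 0, "fingers": 0.03},
  ],
)

```text
time: 3.7
ee_pos: [0.653, -0.164, 0.0193]
tcp_rot: [-0.584, -3.082, -0.001]
wrist_force: [0.0, 1.2, -0.4]
grip_width: 0.0356
```

Call:
play_rows(
  rows=[
    {"x": 0, "y": 0, "z": 0, "ax": 0, "ay": 0, "az": 0, "fingers": 0.055},
    {"x": 0, "y": 0, "z": 0, "ax": 0, "ay": 0, "az": 0, "fingers": 0.055},
    {"x": 0, "y": 0, "z": 0.04, "ax": 0, "ay": 0, "az": 0, "fingers": 0.055},
    {"x": 0, "y": 0, "z": 0.08, "ax": 0, "ay": 0, "az": 0, "fingers": 0.055},
    {"x": -0.05, "y": 0, "z": 0.08, "ax": 0, "ay": 0, "az": 0, "fingers": 0.085},
  ],
)

```text
time: 4.2
ee_pos: [0.6175, -0.1667, 0.1125]
tcp_rot: [0.579, 3.066, -0.002]
wrist_force: [1.1, -1.1, 0.4]
grip_width: 0.0681
```

```bash
python3 look.py d
```

```text
4.2 [ 0.6175 -0.1667  0.1125] [ 0.5789  3.0658 -0.0021] [ 1.1151 -1.0828  0.4181] 0.06807335812767236 [-0.2639  0.5301  0.0936  1.1126  0.0003  0.1094]
```

View pics/w_d.png

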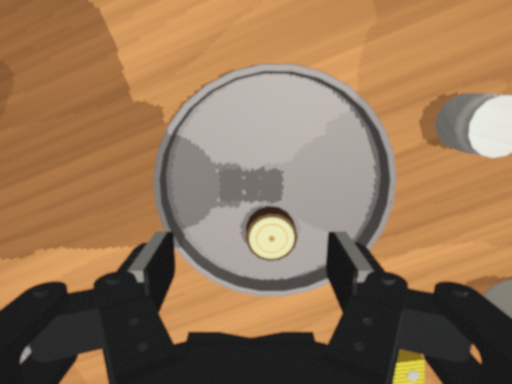

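The small slice lies flat in the tray at (270,238), with room on the robot side at (275,140). Next is the big slice.

Call:
play_rows(
  rows=[
    {"x": -0.1693, "y": -0.007, "z": 0, "ax": 0, "ay": 0, "az": 0, "fingers": 0.085},
    {"x": -0.1693, "y": -0.007, "z": 0, "ax": 0, "ay": 0, "az": 0, "fingers": 0.085},
    {"x": -0.1693, "y": -0.007, "z": 0, "ax": 0, "ay": 0, "az": 0, "fingers": 0.085},
    {"x": -0.1693, "y": -0.007, "z": 0, "ax": 0, "ay": 0, "az": 0, "fingers": 0.085},
    {"x": -0.1693, "y": -0.007, "z": 0, "ax": 0, "ay": 0, "az": 0, "fingers": 0.085},
  ],
)

```text
time: 4.75
ee_pos: [0.4349, -0.1718, 0.1038]
tcp_rot: [0.587, 3.085, -0.001]
wrist_force: [0.7, 0.6, 0.6]
grip_width: 0.0848
```

```bash
python3 look.py e;  python3 - <<'E'
from h import *
d=np.load("pics/w_d.npz");W=cam("wrist",(d["p"],d["r"]))
print(onz(*W,(270,238),.023),onz(*W,(275,180),.022))
d=np.load("pics/w_e.npz");W=cam("wrist",(d["p"],d["r"]))
print(proj(*W,np.array([.4354,-.1718,.018])))
E
```

```text
4.75 [ 0.4349 -0.1718  0.1038] [ 0.5866  3.0849 -0.0007] [0.6887 0.5697 0.5738] 0.08477210043403999 [-0.3761  0.2204 -0.3864  0.9625 -0.0001 -0.0003]
[ 0.6528 -0.1658  0.023 ] [ 0.6136 -0.1475  0.022 ]
[251.7359 199.7818]
```

View pics/w_e.png

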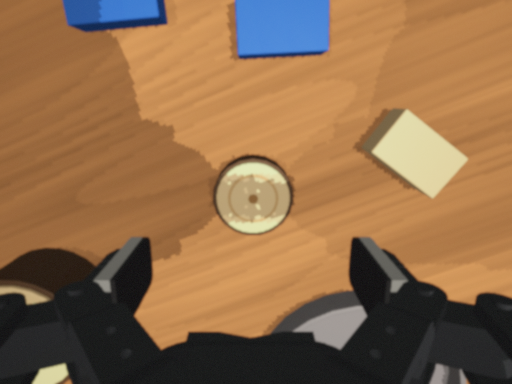

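The slice centre at (253,199) matches the prediction. Descend and grip.

Call:
play_rows(
  rows=[
    {"x": 0, "y": 0, "z": -0.045, "ax": 0, "ay": 0, "az": 0, "fingers": 0.085},
    {"x": 0, "y": 0, "z": -0.08, "ax": 0, "ay": 0, "az": 0, "fingers": 0.085},
    {"x": 0, "y": 0, "z": -0.088, "ax": 0, "ay": 0, "az": 0, "fingers": 0.085},
    {"x": 0, "y": 0, "z": -0.088, "ax": 0, "ay": 0, "az": 0, "fingers": 0.045},
    {"x": 0, "y": 0, "z": -0.088, "ax": 0, "ay": 0, "az": 0, "fingers": 0.045},
  ],
)

```text
time: 5.3
ee_pos: [0.4382, -0.1721, 0.0158]
tcp_rot: [0.584, 3.085, -0.001]
wrist_force: [0.3, 0.2, 0.4]
grip_width: 0.0587
```

Call:
play_rows(
  rows=[
    {"x": 0, "y": 0, "z": 0, "ax": 0, "ay": 0, "az": 0, "fingers": 0.045},
    {"x": 0, "y": 0, "z": 0, "ax": 0, "ay": 0, "az": 0, "fingers": 0.045},
    {"x": 0, "y": 0, "z": 0.03, "ax": 0, "ay": 0, "az": 0, "fingers": 0.045},
    {"x": 0, "y": 0, "z": 0.06, "ax": 0, "ay": 0, "az": 0, "fingers": 0.045},
    {"x": 0, "y": 0, "z": 0.06, "ax": 0, "ay": 0, "az": 0, "fingers": 0.045},
  ],
)

```text
time: 5.8
ee_pos: [0.4399, -0.1729, 0.0794]
tcp_rot: [0.584, 3.079, -0.002]
wrist_force: [0.4, -0.5, -0.2]
grip_width: 0.0536
```

```bash
python3 look.py f
```

```text
5.8 [ 0.4399 -0.1729  0.0794] [ 0.5838  3.079  -0.0023] [ 0.395  -0.5247 -0.18  ] 0.05364550790454009 [-0.3746  0.2479 -0.4188  0.8962  0.      0.0002]
```

View pics/w_f.png

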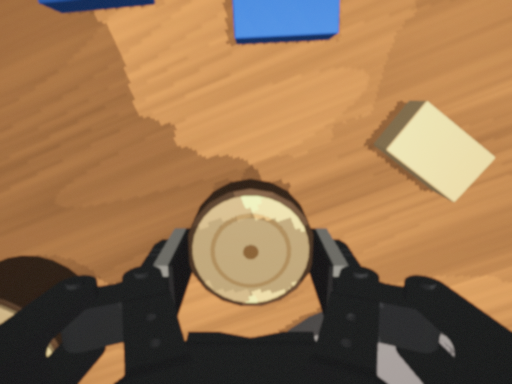

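Held level, centred at (250,252). Carry it to the near part of the round tray.

Call:
play_rows(
  rows=[
    {"x": 0.145, "y": 0.036, "z": 0.0, "ax": 0, "ay": 0, "az": 0, "fingers": 0.045},
    {"x": 0.145, "y": 0.036, "z": 0.0, "ax": 0, "ay": 0, "az": 0, "fingers": 0.045},
    {"x": 0.145, "y": 0.036, "z": 0.0, "ax": 0, "ay": 0, "az": 0, "fingers": 0.045},
    {"x": 0.145, "y": 0.036, "z": 0.0, "ax": 0, "ay": 0, "az": 0, "fingers": 0.045},
    {"x": 0.145, "y": 0.036, "z": -0.03, "ax": 0, "ay": 0, "az": 0, "fingers": 0.045},
  ],
)

```text
time: 6.35
ee_pos: [0.5854, -0.1358, 0.0467]
tcp_rot: [0.582, 3.081, -0.0]
wrist_force: [1.0, -0.8, -1.5]
grip_width: 0.0531
```

Call:
play_rows(
  rows=[
    {"x": 0, "y": 0, "z": -0.015, "ax": 0, "ay": 0, "az": 0, "fingers": 0.045},
    {"x": 0, "y": 0, "z": -0.022, "ax": 0, "ay": 0, "az": 0, "fingers": 0.045},
    {"x": 0, "y": 0, "z": -0.022, "ax": 0, "ay": 0, "az": 0, "fingers": 0.045},
    {"x": 0, "y": 0, "z": -0.022, "ax": 0, "ay": 0, "az": 0, "fingers": 0.068},
    {"x": 0, "y": 0, "z": -0.022, "ax": 0, "ay": 0, "az": 0, "fingers": 0.068},
  ],
)

```text
time: 6.85
ee_pos: [0.5821, -0.1359, 0.0229]
tcp_rot: [0.585, 3.086, -0.0]
wrist_force: [0.5, -0.8, 0.1]
grip_width: 0.0684
```

Call:
play_rows(
  rows=[
    {"x": 0, "y": 0, "z": 0.04, "ax": 0, "ay": 0, "az": 0, "fingers": 0.07},
    {"x": 0, "y": 0, "z": 0.08, "ax": 0, "ay": 0, "az": 0, "fingers": 0.07},
    {"x": -0.03, "y": 0, "z": 0.08, "ax": 0, "ay": 0, "az": 0, "fingers": 0.085},
  ],
)

```text
time: 7.15
ee_pos: [0.5574, -0.1367, 0.1083]
tcp_rot: [0.582, 3.076, -0.001]
wrist_force: [-0.1, 0.0, -0.4]
grip_width: 0.0825
```

```bash
python3 look.py g
```

```text
7.15 [ 0.5574 -0.1367  0.1083] [ 0.5822  3.0759 -0.0007] [-0.0512  0.0164 -0.3598] 0.08248156794513287 [-0.2406  0.4115 -0.1048  1.0434  0.0001  0.1335]
```

View pics/w_g.png

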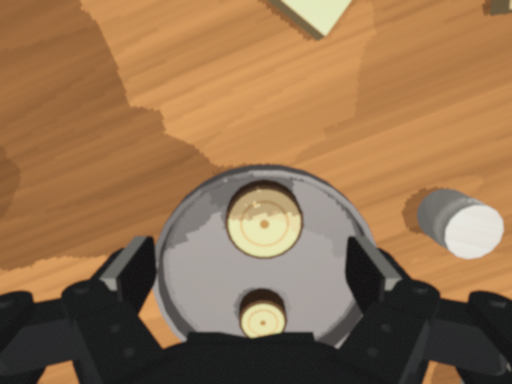

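Both slices lie flat in the round tray, at (264,222) and (263,318). I'll check the block and batten axes using the earlier wrist pictures.

```bash
python3 - <<'E'
from h import *
d=np.load("pics/w_e.npz");W=cam("wrist",(d["p"],d["r"]))
q=np.array([onz(*W,p,.022) for p in((403,110),(467,157),(432,196),(371,150))]);print(q,q.mean(0))
for i in range(4):
    v=q[(i+1)%4]-q[i];print(np.linalg.norm(v),np.degrees(np.arctan2(v[1],v[0])))
T=cam("top")
def t2(p): return ((p[0]+.5)/6-.5+210,(p[1]+.5)/6-.5+110)
for z,c in((.018,((104,419),(148,428),(98,643),(50,632))),(.022,((388,477),(326,518),(399,620),(460,577)))):
    q=np.array([onz(*T,t2(p),z) for p in c]);print(q.mean(0))
    for i in range(4):
        v=q[(i+1)%4]-q[i];print(np.linalg.norm(v),np.degrees(np.arctan2(v[1],v[0])))
E
```

```text
[[ 0.4142 -0.0616  0.022 ]
 [ 0.4585 -0.0305  0.022 ]
 [ 0.4762 -0.0578  0.022 ]
 [ 0.4312 -0.0873  0.022 ]] [ 0.445  -0.0593  0.022 ]
0.05414853467832674 35.06395266248647
0.0325619136882612 -57.14383699493114
0.05378430830441495 -146.82395378342906
0.03077790539566367 123.4609474058643
[0.4587 0.0718 0.018 ]
0.02053069252181047 -103.45954375469368
0.10013632279113491 166.0656036604797
0.022148732836357255 75.47451596662735
0.09975079611342541 -14.863549947509584
[ 0.446  -0.0598  0.022 ]
0.033622844915523434 122.01321785258578
0.056206105571698896 -146.48067532018965
0.03348950592970007 -56.57234658570311
0.055376095569853026 33.393337256601
```

Call:
play_rows(
  rows=[
    {"x": -0.1044, "y": 0.076, "z": 0, "ax": 0, "ay": 0, "az": 8.5, "fingers": 0.085},
    {"x": -0.1044, "y": 0.076, "z": 0, "ax": 0, "ay": 0, "az": 17, "fingers": 0.085},
    {"x": -0.1044, "y": 0.076, "z": 0, "ax": 0, "ay": 0, "az": 25.5, "fingers": 0.085},
    {"x": -0.1044, "y": 0.076, "z": 0, "ax": 0, "ay": 0, "az": 34, "fingers": 0.085},
    {"x": -0.1044, "y": 0.076, "z": 0, "ax": 0, "ay": 0, "az": 42.5, "fingers": 0.085},
  ],
)

```text
time: 7.7
ee_pos: [0.4468, -0.0593, 0.1028]
tcp_rot: [-0.584, 3.086, -0.0]
wrist_force: [0.1, -0.1, -0.6]
grip_width: 0.0851
```

Call:
play_rows(
  rows=[
    {"x": 0, "y": 0, "z": 0, "ax": 0, "ay": 0, "az": 8, "fingers": 0.085},
    {"x": 0, "y": 0, "z": 0, "ax": 0, "ay": 0, "az": 12, "fingers": 0.085},
    {"x": 0, "y": 0, "z": 0, "ax": 0, "ay": 0, "az": 12, "fingers": 0.085},
  ],
)

```text
time: 8.0
ee_pos: [0.4473, -0.0598, 0.1025]
tcp_rot: [-0.894, 3.011, -0.0]
wrist_force: [-0.3, -0.6, 0.0]
grip_width: 0.0849
```

```bash
python3 look.py i;python3 - <<'E'
from h import *
d=np.load("pics/w_i.npz");W=cam("wrist",(d["p"],d["r"]))
print(proj(*W,np.array([.446,-.0598,.022])));R=cv2.Rodrigues(d["r"])[0];print(np.degrees(np.arctan2(R[1,1],R[0,1])))
E
```

```text
8.0 [ 0.4473 -0.0598  0.1025] [-0.8945  3.0114 -0.0001] [-0.2568 -0.562   0.0022] 0.08486687863575099 [-0.1328  0.1916 -0.4269  0.9522 -0.     -0.7103]
[250.2015 200.0875]
123.08507143636895
```

View pics/w_i.png

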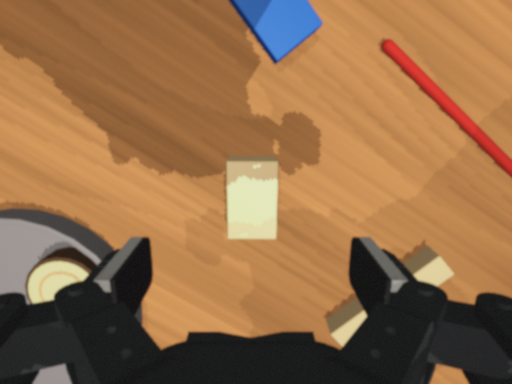

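The block is square to the jaws, centred at (252,200). Descend and grip.

Call:
play_rows(
  rows=[
    {"x": 0, "y": 0, "z": -0.045, "ax": 0, "ay": 0, "az": 0, "fingers": 0.085},
    {"x": 0, "y": 0, "z": -0.08, "ax": 0, "ay": 0, "az": 0, "fingers": 0.085},
    {"x": 0, "y": 0, "z": -0.087, "ax": 0, "ay": 0, "az": 0, "fingers": 0.07},
    {"x": 0, "y": 0, "z": -0.087, "ax": 0, "ay": 0, "az": 0, "fingers": 0.025},
    {"x": 0, "y": 0, "z": -0.087, "ax": 0, "ay": 0, "az": 0, "fingers": 0.025},
  ],
)

```text
time: 8.55
ee_pos: [0.4483, -0.0599, 0.0167]
tcp_rot: [-0.891, 3.011, -0.001]
wrist_force: [0.8, -0.2, -0.3]
grip_width: 0.0437
```

Call:
play_rows(
  rows=[
    {"x": 0, "y": 0, "z": 0, "ax": 0, "ay": 0, "az": 0, "fingers": 0.025},
    {"x": 0, "y": 0, "z": 0, "ax": 0, "ay": 0, "az": 0, "fingers": 0.025},
    {"x": 0, "y": 0, "z": 0, "ax": 0, "ay": 0, "az": 0, "fingers": 0.025},
    {"x": 0, "y": 0, "z": 0.03, "ax": 0, "ay": 0, "az": 0, "fingers": 0.025},
    {"x": 0, "y": 0, "z": 0.06, "ax": 0, "ay": 0, "az": 0, "fingers": 0.025},
  ],
)

```text
time: 9.05
ee_pos: [0.4474, -0.0598, 0.0772]
tcp_rot: [-0.892, 3.012, -0.0]
wrist_force: [0.3, -0.9, -1.0]
grip_width: 0.0325
```

```bash
python3 look.py j
```

```text
9.05 [ 0.4474 -0.0598  0.0772] [-0.8923  3.0118 -0.0003] [ 0.258  -0.8519 -1.0442] 0.03248908529660783 [-0.1327  0.2167 -0.4663  0.8873 -0.     -0.7088]
```

View pics/w_j.png

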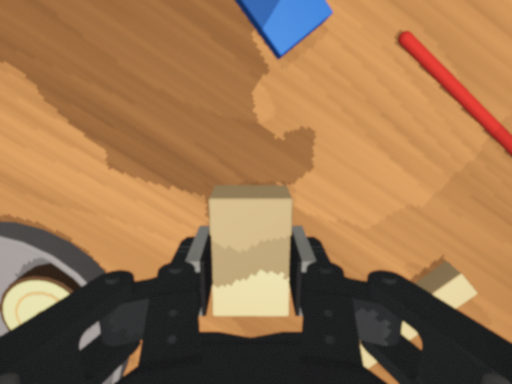

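Call:
play_rows(
  rows=[
    {"x": 0.163, "y": 0.197, "z": 0.01, "ax": 0, "ay": 0, "az": -8, "fingers": 0.025},
    {"x": 0.163, "y": 0.197, "z": 0.01, "ax": 0, "ay": 0, "az": -16, "fingers": 0.025},
    {"x": 0.163, "y": 0.197, "z": 0.01, "ax": 0, "ay": 0, "az": -24.6, "fingers": 0.025},
    {"x": 0.163, "y": 0.197, "z": 0.01, "ax": 0, "ay": 0, "az": -24.6, "fingers": 0.025},
    {"x": 0.163, "y": 0.197, "z": 0.01, "ax": 0, "ay": 0, "az": -24.6, "fingers": 0.025},
  ],
)

```text
time: 9.6
ee_pos: [0.6067, 0.1328, 0.0867]
tcp_rot: [-0.23, 3.131, 0.0]
wrist_force: [1.2, -0.0, 1.1]
grip_width: 0.0324
```

Call:
play_rows(
  rows=[
    {"x": 0, "y": 0, "z": 0, "ax": 0, "ay": 0, "az": 0, "fingers": 0.025},
    {"x": 0, "y": 0, "z": -0.03, "ax": 0, "ay": 0, "az": 0, "fingers": 0.025},
    {"x": 0, "y": 0, "z": -0.055, "ax": 0, "ay": 0, "az": 0, "fingers": 0.025},
    {"x": 0, "y": 0, "z": -0.062, "ax": 0, "ay": 0, "az": 0, "fingers": 0.025},
    {"x": 0, "y": 0, "z": -0.062, "ax": 0, "ay": 0, "az": 0, "fingers": 0.025},
  ],
)

```text
time: 10.1
ee_pos: [0.6049, 0.1306, 0.0239]
tcp_rot: [-0.23, 3.133, 0.0]
wrist_force: [-0.9, -0.1, 0.8]
grip_width: 0.0328
```

Call:
play_rows(
  rows=[
    {"x": 0, "y": 0, "z": 0, "ax": 0, "ay": 0, "az": 0, "fingers": 0.048},
    {"x": 0, "y": 0, "z": 0, "ax": 0, "ay": 0, "az": 0, "fingers": 0.048},
    {"x": 0, "y": 0, "z": 0.04, "ax": 0, "ay": 0, "az": 0, "fingers": 0.05},
    {"x": 0, "y": 0, "z": 0.08, "ax": 0, "ay": 0, "az": 0, "fingers": 0.05},
    {"x": -0.04, "y": 0, "z": 0.08, "ax": 0, "ay": 0, "az": 0, "fingers": 0.085},
  ],
)

```text
time: 10.6
ee_pos: [0.573, 0.132, 0.1105]
tcp_rot: [-0.228, 3.118, 0.003]
wrist_force: [-0.1, 0.8, 1.1]
grip_width: 0.0635
```

```bash
python3 look.py k
```

```text
10.6 [0.573  0.132  0.1105] [-0.2281  3.1183  0.0033] [-0.1016  0.8252  1.0939] 0.06347495636834598 [ 0.2265  0.4339 -0.0646  1.0571 -0.0002  0.0805]
```

View pics/w_k.png

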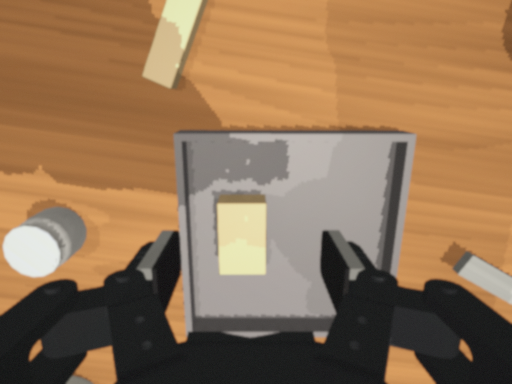

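The block lies flat in the tray at (242,237). The carry stopped about 6 mm short because of the row limit, so I'm taking the commanded pose as (0.565, 0.132, 0.103). Batten next.

Call:
play_rows(
  rows=[
    {"x": -0.106, "y": -0.06, "z": 0, "ax": 0, "ay": 0, "az": -8, "fingers": 0.085},
    {"x": -0.106, "y": -0.06, "z": 0, "ax": 0, "ay": 0, "az": -16, "fingers": 0.085},
    {"x": -0.106, "y": -0.06, "z": 0, "ax": 0, "ay": 0, "az": -23, "fingers": 0.085},
    {"x": -0.106, "y": -0.06, "z": 0, "ax": 0, "ay": 0, "az": -23, "fingers": 0.085},
    {"x": -0.106, "y": -0.06, "z": 0, "ax": 0, "ay": 0, "az": -23, "fingers": 0.085},
  ],
)

```text
time: 11.15
ee_pos: [0.4595, 0.0707, 0.1038]
tcp_rot: [0.397, 3.115, 0.001]
wrist_force: [0.2, 0.1, 0.2]
grip_width: 0.085
```

```bash
python3 look.py l;python3 - <<'E'
from h import *
d=np.load("pics/w_l.npz");W=cam("wrist",(d["p"],d["r"]))
print(proj(*W,np.array([.4587,.072,.018])));R=cv2.Rodrigues(d["r"])[0];print(np.degrees(np.arctan2(R[1,1],R[0,1])))
E
```

```text
11.15 [0.4595 0.0707 0.1038] [0.3968 3.1149 0.0008] [0.1634 0.0972 0.2376] 0.08496145880813556 [ 0.1527  0.215  -0.3932  0.9609  0.0001  0.4061]
[252.5629 197.7784]
75.48143367250336
```

View pics/w_l.png

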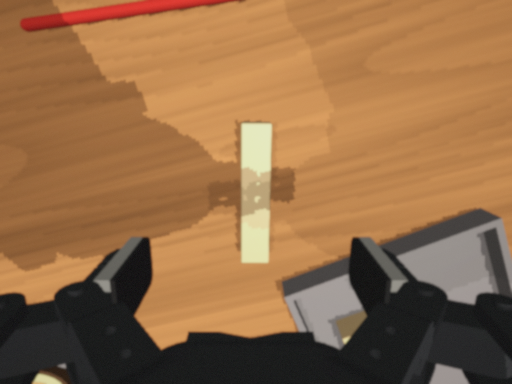

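The batten is parallel to the fingers, centred at (256,193). Descend and grip.

Call:
play_rows(
  rows=[
    {"x": 0.001, "y": 0.001, "z": -0.045, "ax": 0, "ay": 0, "az": 0, "fingers": 0.085},
    {"x": 0.001, "y": 0.001, "z": -0.08, "ax": 0, "ay": 0, "az": 0, "fingers": 0.07},
    {"x": 0.001, "y": 0.001, "z": -0.088, "ax": 0, "ay": 0, "az": 0, "fingers": 0.04},
    {"x": 0.001, "y": 0.001, "z": -0.088, "ax": 0, "ay": 0, "az": 0, "fingers": 0.01},
    {"x": 0.001, "y": 0.001, "z": -0.088, "ax": 0, "ay": 0, "az": 0, "fingers": 0.01},
  ],
)

```text
time: 11.7
ee_pos: [0.4612, 0.0721, 0.0163]
tcp_rot: [0.397, 3.115, 0.001]
wrist_force: [0.1, 0.3, 0.4]
grip_width: 0.0277
```

Call:
play_rows(
  rows=[
    {"x": 0, "y": 0, "z": 0, "ax": 0, "ay": 0, "az": 0, "fingers": 0.01},
    {"x": 0, "y": 0, "z": 0, "ax": 0, "ay": 0, "az": 0, "fingers": 0.01},
    {"x": 0, "y": 0, "z": 0, "ax": 0, "ay": 0, "az": 0, "fingers": 0.01},
    {"x": 0, "y": 0, "z": 0.03, "ax": 0, "ay": 0, "az": 0, "fingers": 0.01},
    {"x": 0, "y": 0, "z": 0.06, "ax": 0, "ay": 0, "az": 0, "fingers": 0.01},
  ],
)

```text
time: 12.2
ee_pos: [0.4601, 0.0718, 0.0768]
tcp_rot: [0.398, 3.116, 0.0]
wrist_force: [0.6, 0.7, -0.2]
grip_width: 0.0183
```

```bash
python3 look.py m;python3 - <<'E'
from h import *
d=np.load("pics/w_k.npz");W=cam("wrist",(d["p"],d["r"]))
# block top corners and tray rim outer corners in k
q=np.array([onz(*W,p,.022) for p in((174,132),(415,132),(187,333))]);print(q)
b=np.array([onz(*W,p,.027) for p in((218,204),(265,204),(267,275),(219,275))]);print(b,b.mean(0))
E
```

```text
12.2 [0.4601 0.0718 0.0768] [0.3981 3.116  0.0001] [ 0.56    0.6975 -0.2206] 0.01832632461977365 [ 0.1548  0.2439 -0.4318  0.8949  0.      0.4089]
[[0.5365 0.0755 0.022 ]
 [0.5135 0.232  0.022 ]
 [0.6917 0.0986 0.022 ]]
[[0.58   0.1103 0.027 ]
 [0.5754 0.1419 0.027 ]
 [0.629  0.152  0.027 ]
 [0.634  0.1174 0.027 ]] [0.6046 0.1304 0.027 ]
```

View pics/w_m.png

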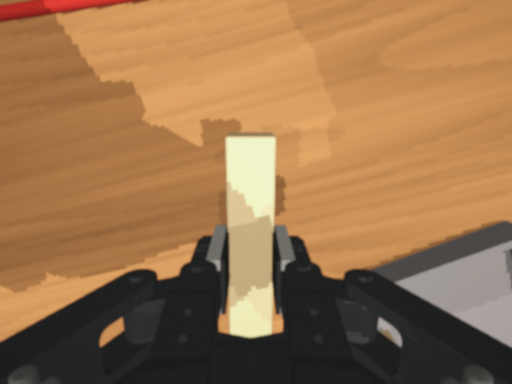

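The batten is held near its middle. Carry it to the other half of the square tray.

Call:
play_rows(
  rows=[
    {"x": 0.1406, "y": 0.1214, "z": 0.01, "ax": 0, "ay": 0, "az": 8, "fingers": 0.01},
    {"x": 0.1406, "y": 0.1214, "z": 0.01, "ax": 0, "ay": 0, "az": 16, "fingers": 0.01},
    {"x": 0.1406, "y": 0.1214, "z": 0.01, "ax": 0, "ay": 0, "az": 23, "fingers": 0.01},
    {"x": 0.1406, "y": 0.1214, "z": 0.01, "ax": 0, "ay": 0, "az": 23, "fingers": 0.01},
    {"x": 0.1406, "y": 0.1214, "z": 0.01, "ax": 0, "ay": 0, "az": 23, "fingers": 0.01},
  ],
)

```text
time: 12.75
ee_pos: [0.6039, 0.1962, 0.0859]
tcp_rot: [-0.234, 3.13, 0.002]
wrist_force: [-1.8, -1.3, -1.0]
grip_width: 0.0185
```

Call:
play_rows(
  rows=[
    {"x": 0, "y": 0, "z": 0, "ax": 0, "ay": 0, "az": 0, "fingers": 0.01},
    {"x": 0, "y": 0, "z": -0.03, "ax": 0, "ay": 0, "az": 0, "fingers": 0.01},
    {"x": 0, "y": 0, "z": -0.055, "ax": 0, "ay": 0, "az": 0, "fingers": 0.01},
    {"x": 0, "y": 0, "z": -0.063, "ax": 0, "ay": 0, "az": 0, "fingers": 0.01},
    {"x": 0, "y": 0, "z": -0.063, "ax": 0, "ay": 0, "az": 0, "fingers": 0.01},
  ],
)

```text
time: 13.25
ee_pos: [0.6, 0.1924, 0.0226]
tcp_rot: [0.23, -3.133, 0.0]
wrist_force: [1.2, 0.9, 0.7]
grip_width: 0.0187
```

Call:
play_rows(
  rows=[
    {"x": 0, "y": 0, "z": 0, "ax": 0, "ay": 0, "az": 0, "fingers": 0.035},
    {"x": 0, "y": 0, "z": 0, "ax": 0, "ay": 0, "az": 0, "fingers": 0.035},
    {"x": 0, "y": 0, "z": 0.04, "ax": 0, "ay": 0, "az": 0, "fingers": 0.035},
    {"x": 0, "y": 0, "z": 0.08, "ax": 0, "ay": 0, "az": 0, "fingers": 0.035},
    {"x": -0.04, "y": 0, "z": 0.1, "ax": 0, "ay": 0, "az": 0, "fingers": 0.085},
  ],
)

```text
time: 13.75
ee_pos: [0.565, 0.1937, 0.1262]
tcp_rot: [-0.228, 3.126, 0.003]
wrist_force: [-1.2, 0.7, 0.6]
grip_width: 0.0481
```

```bash
python3 look.py n
```

```text
13.75 [0.565  0.1937 0.1262] [-0.2281  3.1258  0.0026] [-1.1997  0.7223  0.6359] 0.04808377383190675 [ 0.3304  0.4492  0.0003  1.1143 -0.0003  0.1848]
```

View pics/w_n.png

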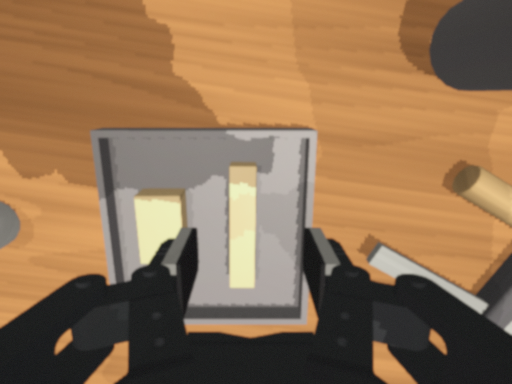

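Batten (243,228) and block (160,225) both lie flat in the tray. Now over to the screwdriver, at a height that clears it.

Call:
play_rows(
  rows=[
    {"x": 0, "y": -0.02, "z": 0.04, "ax": 0, "ay": 0, "az": 0, "fingers": 0.085},
    {"x": -0.02, "y": -0.05, "z": 0.08, "ax": 0, "ay": 0, "az": 0, "fingers": 0.085},
    {"x": -0.03, "y": -0.08, "z": 0.115, "ax": 0, "ay": 0, "az": 0, "fingers": 0.085},
    {"x": -0.035, "y": -0.12, "z": 0.138, "ax": 0, "ay": 0, "az": 0, "fingers": 0.085},
    {"x": -0.04, "y": -0.16, "z": 0.138, "ax": 0, "ay": 0, "az": 0, "fingers": 0.085},
  ],
)

```text
time: 14.3
ee_pos: [0.5212, 0.032, 0.2641]
tcp_rot: [-0.232, 3.127, -0.0]
wrist_force: [1.1, -0.3, -0.2]
grip_width: 0.0851
```

Call:
play_rows(
  rows=[
    {"x": -0.03, "y": -0.23, "z": 0, "ax": 0, "ay": 0, "az": 0, "fingers": 0.085},
    {"x": -0.03, "y": -0.23, "z": 0, "ax": 0, "ay": 0, "az": 0, "fingers": 0.085},
    {"x": -0.03, "y": -0.23, "z": 0, "ax": 0, "ay": 0, "az": 0, "fingers": 0.085},
    {"x": -0.03, "y": -0.23, "z": 0, "ax": 0, "ay": 0, "az": 0, "fingers": 0.085},
    {"x": -0.03, "y": -0.23, "z": 0, "ax": 0, "ay": 0, "az": 0, "fingers": 0.085},
  ],
)

```text
time: 14.8
ee_pos: [0.4895, -0.1998, 0.2606]
tcp_rot: [-0.228, 3.133, -0.001]
wrist_force: [1.6, 0.1, -0.1]
grip_width: 0.085
```

Call:
play_rows(
  rows=[
    {"x": -0.03, "y": -0.1564, "z": 0, "ax": 0, "ay": 0, "az": 0, "fingers": 0.085},
    {"x": -0.03, "y": -0.1564, "z": 0, "ax": 0, "ay": 0, "az": 0, "fingers": 0.085},
    {"x": -0.03, "y": -0.1564, "z": 0, "ax": 0, "ay": 0, "az": 0, "fingers": 0.085},
    {"x": -0.03, "y": -0.1564, "z": 0, "ax": 0, "ay": 0, "az": 0, "fingers": 0.085},
    {"x": -0.03, "y": -0.1564, "z": 0, "ax": 0, "ay": 0, "az": 0, "fingers": 0.085},
  ],
)

```text
time: 15.3
ee_pos: [0.4598, -0.3546, 0.26]
tcp_rot: [0.226, -3.133, -0.0]
wrist_force: [0.8, 1.8, -1.0]
grip_width: 0.0849
```

```bash
python3 look.py o;python3 - <<'E'
from h import *
d=np.load("pics/w_o.npz");W=cam("wrist",(d["p"],d["r"]))
for z in (.188,.175,.05): print(proj(*W,np.array([.4615,-.352,z])))
E
```

```text
15.3 [ 0.4598 -0.3546  0.26  ] [ 0.2265 -3.1333 -0.0002] [ 0.7729  1.7697 -0.9765] 0.0849287218277727 [-0.6569  0.3845  0.2432  1.4296 -0.     -0.8012]
[253.7355 208.9201]
[253.5381 202.7658]
[252.3677 166.2729]
```

View pics/w_o.png

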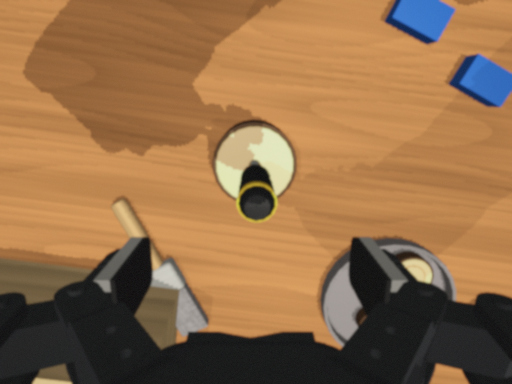

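```bash
python3 -c "
from h import *
crop(cv2.imread('pics/w_o.png'),205,112,100,112,5,'w_o_c')"
```

```text
(no output)
```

View pics/w_o_c.png

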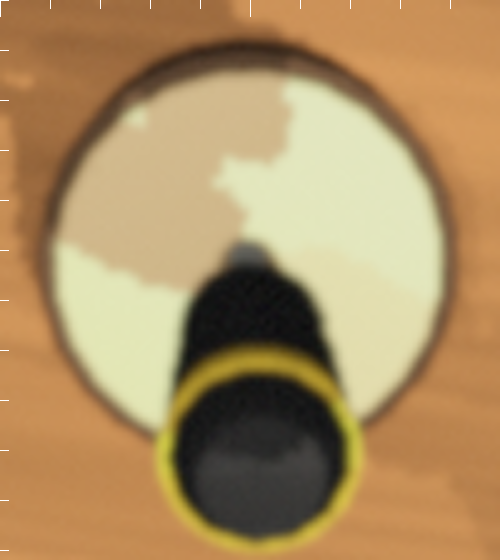

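Call:
play_rows(
  rows=[
    {"x": 0, "y": 0.001, "z": -0.02, "ax": 0, "ay": 0, "az": 0, "fingers": 0.085},
    {"x": 0, "y": 0.001, "z": -0.02, "ax": 0, "ay": 0, "az": 0, "fingers": 0.085},
    {"x": 0, "y": 0.001, "z": -0.02, "ax": 0, "ay": 0, "az": 0, "fingers": 0.085},
    {"x": 0, "y": 0.001, "z": -0.02, "ax": 0, "ay": 0, "az": 0, "fingers": 0.085},
  ],
)

```text
time: 15.75
ee_pos: [0.4611, -0.3516, 0.241]
tcp_rot: [-0.232, 3.132, -0.001]
wrist_force: [0.4, -0.3, -0.5]
grip_width: 0.0851
```

```bash
python3 look.py p;python3 - <<'E'
from h import *
d=np.load("pics/w_p.npz");W=cam("wrist",(d["p"],d["r"]))
for z in (.188,.175,.05): print(proj(*W,np.array([.4615,-.352,z])))
crop(cv2.imread('pics/w_p.png'),195,112,120,120,5,'w_p_c')
E
```

```text
15.75 [ 0.4611 -0.3516  0.241 ] [-0.2324  3.1322 -0.0009] [ 0.4386 -0.2637 -0.4967] 0.08509850218446208 [-0.6515  0.3816  0.1914  1.3796  0.0001 -0.7997]
[249.5177 216.5587]
[249.5726 209.3728]
[249.8864 168.2693]
```

View pics/w_p_c.png

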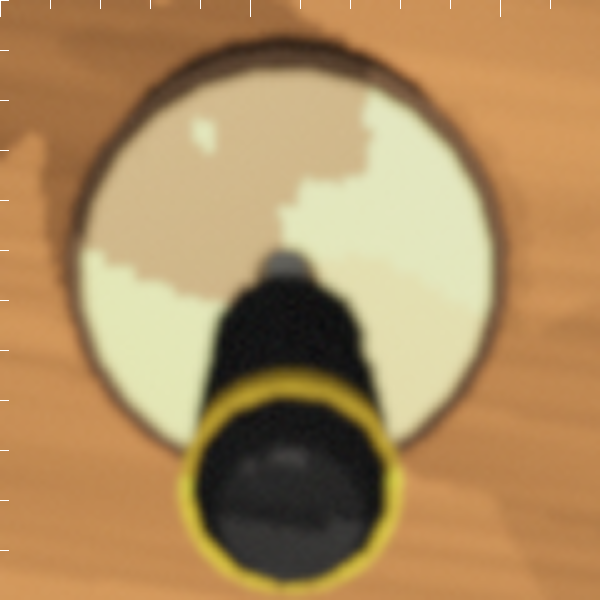

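The wrist view shows the shank upright, with its ring at (253,208). The jaw plane is at column 250.5, so I'll shift about 1.5 mm in +y and go down to the handle.

Call:
play_rows(
  rows=[
    {"x": 0, "y": 0.0015, "z": -0.01, "ax": 0, "ay": 0, "az": 0, "fingers": 0.085},
    {"x": 0, "y": 0.0015, "z": -0.04, "ax": 0, "ay": 0, "az": 0, "fingers": 0.07},
    {"x": 0, "y": 0.0015, "z": -0.07, "ax": 0, "ay": 0, "az": 0, "fingers": 0.06},
    {"x": 0, "y": 0.0015, "z": -0.09, "ax": 0, "ay": 0, "az": 0, "fingers": 0.05},
    {"x": 0, "y": 0.0015, "z": -0.098, "ax": 0, "ay": 0, "az": 0, "fingers": 0.04},
  ],
)

```text
time: 16.3
ee_pos: [0.4597, -0.3499, 0.1397]
tcp_rot: [0.231, -3.131, -0.003]
wrist_force: [-0.1, 0.1, -0.5]
grip_width: 0.0404
```

Call:
play_rows(
  rows=[
    {"x": 0, "y": 0, "z": 0, "ax": 0, "ay": 0, "az": 0, "fingers": 0.036},
    {"x": 0, "y": 0, "z": 0, "ax": 0, "ay": 0, "az": 0, "fingers": 0.034},
    {"x": 0, "y": 0, "z": 0, "ax": 0, "ay": 0, "az": 0, "fingers": 0.034},
  ],
)

```text
time: 16.6
ee_pos: [0.4612, -0.3512, 0.1433]
tcp_rot: [-0.231, 3.132, -0.002]
wrist_force: [-0.2, -0.4, 0.6]
grip_width: 0.0342
```

```bash
python3 look.py q; python3 -c "
from h import *
im=cams.snapshot('scene')[:,:,::-1];cv2.imwrite('pics/s_q.png',im);crop(im,80,60,130,130,5,'s_q_c')"
```

```text
16.6 [ 0.4612 -0.3512  0.1433] [-0.2307  3.1316 -0.002 ] [-0.2265 -0.3549  0.5661] 0.03415213910276083 [-0.6508  0.4094 -0.0159  1.1435  0.     -0.7978]
```

View pics/w_q.png

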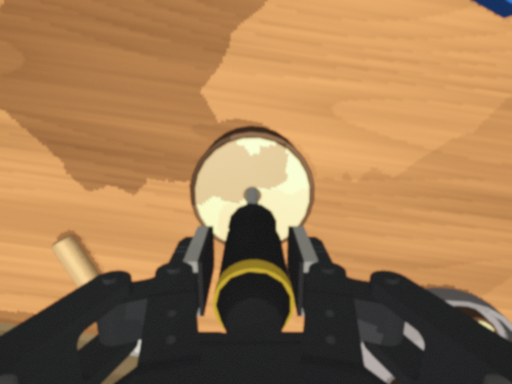

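View pics/s_q_c.png

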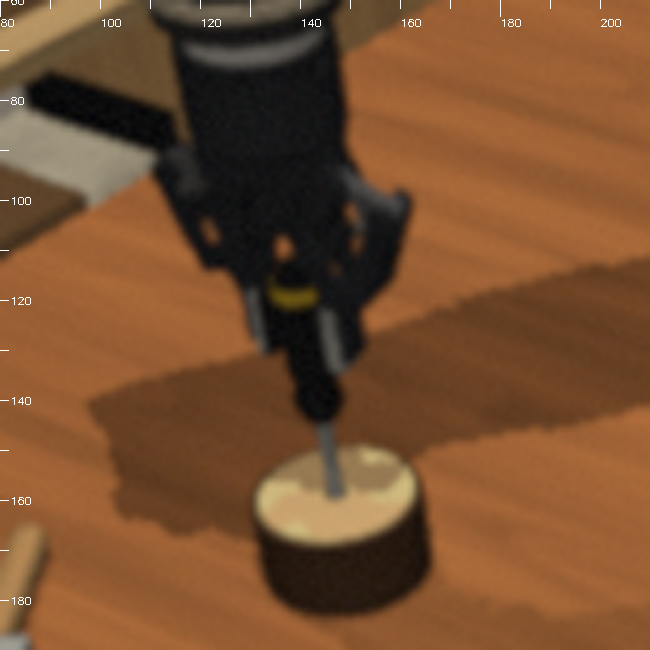

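The handle is almost centred between the pads (ring 217–294, pads 212–290). I'll nudge 1 mm in +y and close.

Call:
play_rows(
  rows=[
    {"x": 0, "y": 0.001, "z": 0, "ax": 0, "ay": 0, "az": 0, "fingers": 0.031},
    {"x": 0, "y": 0.001, "z": 0, "ax": 0, "ay": 0, "az": 0, "fingers": 0.028},
    {"x": 0, "y": 0.001, "z": 0, "ax": 0, "ay": 0, "az": 0, "fingers": 0.025},
    {"x": 0, "y": 0.001, "z": 0, "ax": 0, "ay": 0, "az": 0, "fingers": 0.018},
    {"x": 0, "y": 0.001, "z": 0, "ax": 0, "ay": 0, "az": 0, "fingers": 0.018},
  ],
)

```text
time: 17.2
ee_pos: [0.4608, -0.3499, 0.1424]
tcp_rot: [-0.231, 3.133, -0.001]
wrist_force: [-0.5, -0.9, 5.5]
grip_width: 0.0259
```

Call:
play_rows(
  rows=[
    {"x": 0, "y": 0, "z": 0, "ax": 0, "ay": 0, "az": 0, "fingers": 0.018},
    {"x": 0, "y": 0, "z": 0, "ax": 0, "ay": 0, "az": 0, "fingers": 0.018},
  ],
)

```text
time: 17.4
ee_pos: [0.4609, -0.3499, 0.1424]
tcp_rot: [-0.231, 3.133, -0.001]
wrist_force: [-1.0, -0.6, 5.8]
grip_width: 0.0258
```

```bash
python3 look.py r
```

```text
17.4 [ 0.4609 -0.3499  0.1424] [-0.2306  3.1326 -0.0008] [-1.0261 -0.6428  5.795 ] 0.02576026252841558 [-0.6494  0.4088 -0.0191  1.1422  0.     -0.7964]
```

View pics/w_r.png

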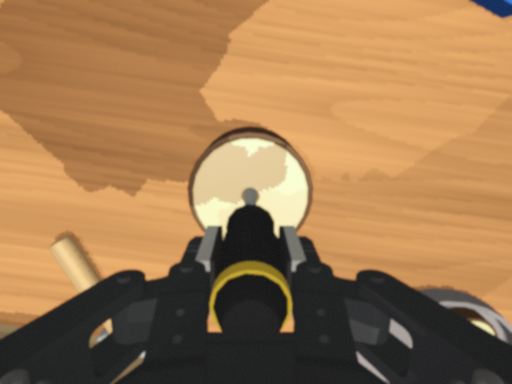

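The handle is gripped at 26 mm and the log hasn't moved. Draw straight up slowly at first.

Call:
play_rows(
  rows=[
    {"x": 0, "y": 0, "z": 0.004, "ax": 0, "ay": 0, "az": 0, "fingers": 0.018},
    {"x": 0, "y": 0, "z": 0.01, "ax": 0, "ay": 0, "az": 0, "fingers": 0.018},
    {"x": 0, "y": 0, "z": 0.018, "ax": 0, "ay": 0, "az": 0, "fingers": 0.018},
    {"x": 0, "y": 0, "z": 0.027, "ax": 0, "ay": 0, "az": 0, "fingers": 0.018},
    {"x": 0, "y": 0, "z": 0.03, "ax": 0, "ay": 0, "az": 0, "fingers": 0.018},
  ],
)

```text
time: 17.95
ee_pos: [0.4611, -0.3501, 0.1734]
tcp_rot: [-0.231, 3.132, -0.002]
wrist_force: [1.5, -0.4, -1.1]
grip_width: 0.0255
```

```bash
python3 look.py s; python3 -c "
from h import *
im=cams.snapshot('scene')[:,:,::-1];cv2.imwrite('pics/s_s.png',im);crop(im,80,60,130,130,5,'s_s_c')"
```

```text
17.95 [ 0.4611 -0.3501  0.1734] [-0.2306  3.132  -0.0016] [ 1.4657 -0.3586 -1.0972] 0.025460801600447523 [-0.6494  0.3942  0.039   1.2141 -0.     -0.7964]
```

View pics/s_s_c.png

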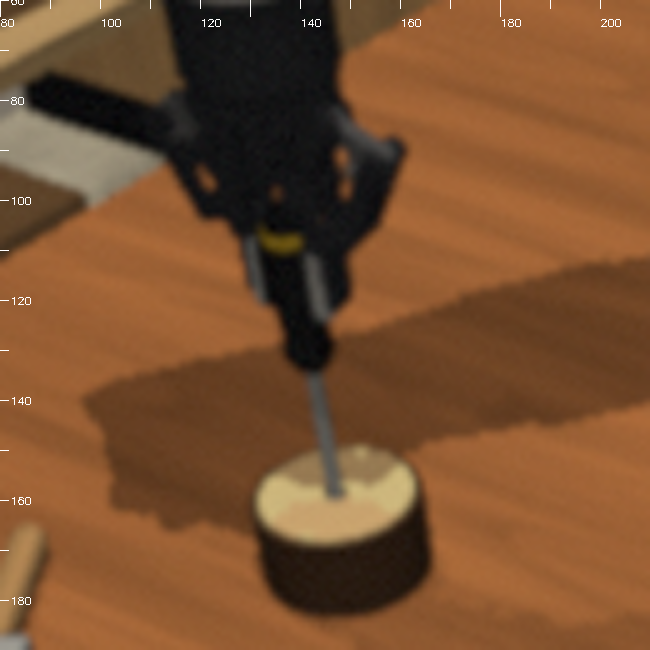

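The log stays down with its top centre at (146,158), and the shank is coming out straight. Keep going up.

Call:
play_rows(
  rows=[
    {"x": 0, "y": 0, "z": 0.015, "ax": 0, "ay": 0, "az": 0, "fingers": 0.018},
    {"x": 0, "y": 0, "z": 0.035, "ax": 0, "ay": 0, "az": 0, "fingers": 0.018},
    {"x": 0, "y": 0, "z": 0.065, "ax": 0, "ay": 0, "az": 0, "fingers": 0.018},
    {"x": 0, "y": 0, "z": 0.1, "ax": 0, "ay": 0, "az": 0, "fingers": 0.018},
    {"x": 0, "y": 0, "z": 0.12, "ax": 0, "ay": 0, "az": 0, "fingers": 0.018},
  ],
)

```text
time: 18.55
ee_pos: [0.4608, -0.3499, 0.2944]
tcp_rot: [-0.231, 3.132, -0.002]
wrist_force: [0.7, -0.8, -0.8]
grip_width: 0.0254
```

```bash
python3 look.py u; python3 -c "
from h import *
im=cams.snapshot('scene')[:,:,::-1];cv2.imwrite('pics/s_u.png',im);crop(im,80,40,130,150,4,'s_u_c')"
```

```text
18.55 [ 0.4608 -0.3499  0.2944] [-0.2306  3.1316 -0.0021] [ 0.718  -0.7915 -0.8252] 0.025449617719129895 [-0.6494  0.3831  0.3275  1.5132 -0.     -0.7964]
```

View pics/s_u_c.png

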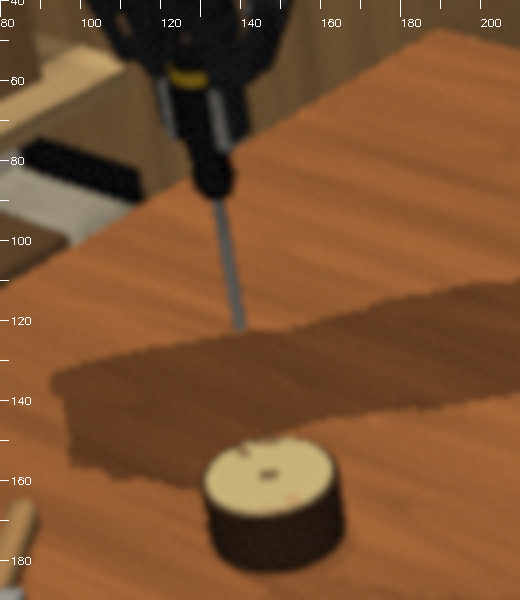

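View pics/w_u.png

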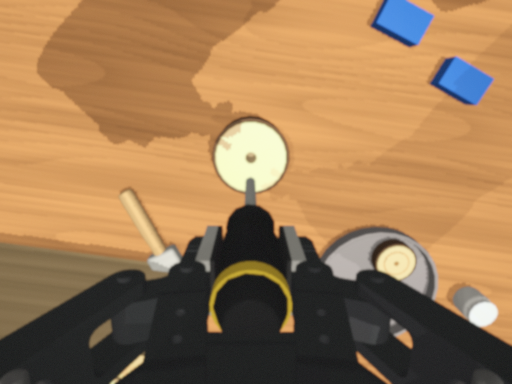

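The screwdriver is out and the log is still standing in place. The tip is at (139,122) in the scene view. Carry it to the pot.

Call:
play_rows(
  rows=[
    {"x": -0.001, "y": 0.02, "z": 0, "ax": 0, "ay": 0, "az": 0, "fingers": 0.018},
    {"x": -0.002, "y": 0.055, "z": 0, "ax": 0, "ay": 0, "az": 0, "fingers": 0.018},
    {"x": -0.003, "y": 0.095, "z": 0, "ax": 0, "ay": 0, "az": 0, "fingers": 0.018},
    {"x": -0.004, "y": 0.135, "z": 0, "ax": 0, "ay": 0, "az": 0, "fingers": 0.018},
    {"x": -0.005, "y": 0.175, "z": 0, "ax": 0, "ay": 0, "az": 0, "fingers": 0.018},
  ],
)

```text
time: 19.15
ee_pos: [0.4549, -0.1732, 0.2908]
tcp_rot: [0.23, -3.132, -0.001]
wrist_force: [1.0, 0.6, -0.7]
grip_width: 0.026
```

Call:
play_rows(
  rows=[
    {"x": -0.001, "y": 0.04, "z": 0, "ax": 0, "ay": 0, "az": 0, "fingers": 0.018},
    {"x": -0.002, "y": 0.08, "z": 0, "ax": 0, "ay": 0, "az": 0, "fingers": 0.018},
    {"x": -0.003, "y": 0.12, "z": 0, "ax": 0, "ay": 0, "az": 0, "fingers": 0.018},
    {"x": -0.004, "y": 0.16, "z": 0, "ax": 0, "ay": 0, "az": 0, "fingers": 0.018},
    {"x": -0.005, "y": 0.2, "z": 0, "ax": 0, "ay": 0, "az": 0, "fingers": 0.018},
  ],
)

```text
time: 19.65
ee_pos: [0.4499, 0.0268, 0.291]
tcp_rot: [0.23, -3.132, -0.0]
wrist_force: [1.5, -0.8, -0.7]
grip_width: 0.0255
```

Call:
play_rows(
  rows=[
    {"x": -0.001, "y": 0.04, "z": 0, "ax": 0, "ay": 0, "az": 0, "fingers": 0.018},
    {"x": -0.002, "y": 0.08, "z": 0, "ax": 0, "ay": 0, "az": 0, "fingers": 0.018},
    {"x": -0.003, "y": 0.12, "z": 0, "ax": 0, "ay": 0, "az": 0, "fingers": 0.018},
    {"x": -0.004, "y": 0.16, "z": 0, "ax": 0, "ay": 0, "az": 0, "fingers": 0.018},
    {"x": -0.005, "y": 0.2, "z": 0, "ax": 0, "ay": 0, "az": 0, "fingers": 0.018},
  ],
)

```text
time: 20.15
ee_pos: [0.445, 0.2268, 0.2909]
tcp_rot: [0.231, -3.132, 0.001]
wrist_force: [1.2, -0.4, -1.0]
grip_width: 0.0258
```

Call:
play_rows(
  rows=[
    {"x": -0.002, "y": 0.04, "z": 0, "ax": 0, "ay": 0, "az": 0, "fingers": 0.018},
    {"x": -0.004, "y": 0.075, "z": 0, "ax": 0, "ay": 0, "az": 0, "fingers": 0.018},
    {"x": -0.006, "y": 0.1, "z": 0, "ax": 0, "ay": 0, "az": 0, "fingers": 0.018},
    {"x": -0.006, "y": 0.112, "z": 0, "ax": 0, "ay": 0, "az": 0, "fingers": 0.018},
    {"x": -0.006, "y": 0.112, "z": 0, "ax": 0, "ay": 0, "az": 0, "fingers": 0.018},
  ],
)

```text
time: 20.65
ee_pos: [0.4393, 0.338, 0.2908]
tcp_rot: [0.233, -3.132, 0.001]
wrist_force: [0.4, -1.2, -1.1]
grip_width: 0.0252
```

```bash
python3 look.py v; python3 -c "
from h import *
im=cams.snapshot('scene')[:,:,::-1];cv2.imwrite('pics/s_v.png',im)"
```

```text
20.65 [0.4393 0.338  0.2908] [ 0.2331 -3.1315  0.0014] [ 0.3663 -1.2235 -1.0705] 0.025176310759312644 [0.6559 0.3306 0.2435 1.4854 0.     0.5072]
```

View pics/s_v.png

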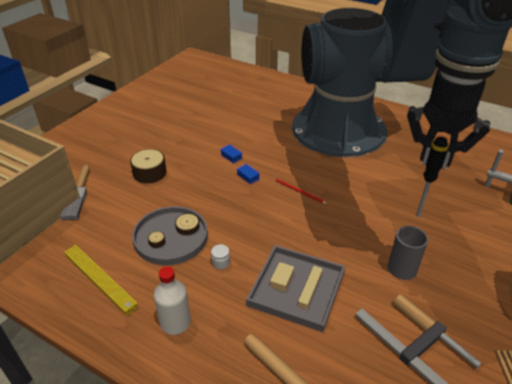

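View pics/w_v.png

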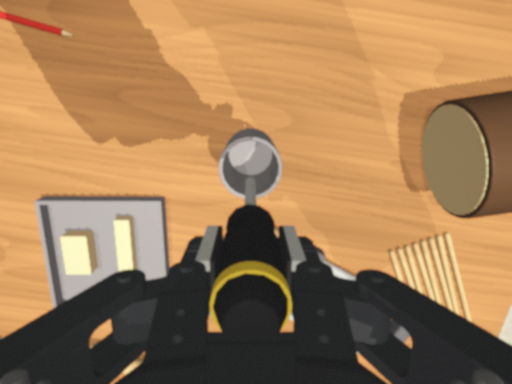

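Run:
```python
from h import *
d=np.load("pics/w_v.npz");W=cam("wrist",(d["p"],d["r"]))
print(onz(*W,(251,165),.1), proj(*cam("scene"),np.array([.4393,.338,.158])))
```

```text
[0.4358 0.3382 0.1   ] [418.8194 214.7852]
```

The tip is over the pot centre to within about 4 mm, and the scene-view projection matches. Lower it.

Call:
play_rows(
  rows=[
    {"x": -0.001, "y": 0, "z": -0.02, "ax": 0, "ay": 0, "az": 0, "fingers": 0.018},
    {"x": -0.001, "y": 0, "z": -0.05, "ax": 0, "ay": 0, "az": 0, "fingers": 0.018},
    {"x": -0.001, "y": 0, "z": -0.08, "ax": 0, "ay": 0, "az": 0, "fingers": 0.018},
    {"x": -0.001, "y": 0, "z": -0.11, "ax": 0, "ay": 0, "az": 0, "fingers": 0.018},
    {"x": -0.001, "y": 0, "z": -0.13, "ax": 0, "ay": 0, "az": 0, "fingers": 0.018},
  ],
)

```text
time: 21.25
ee_pos: [0.4383, 0.3353, 0.1602]
tcp_rot: [0.228, -3.132, 0.002]
wrist_force: [-0.7, 0.2, -1.0]
grip_width: 0.0255
```

Call:
play_rows(
  rows=[
    {"x": 0, "y": 0, "z": -0.01, "ax": 0, "ay": 0, "az": 0, "fingers": 0.018},
    {"x": 0, "y": 0, "z": -0.019, "ax": 0, "ay": 0, "az": 0, "fingers": 0.018},
    {"x": 0, "y": 0, "z": -0.019, "ax": 0, "ay": 0, "az": 0, "fingers": 0.018},
  ],
)

```text
time: 21.55
ee_pos: [0.4387, 0.3367, 0.1427]
tcp_rot: [0.23, -3.133, 0.0]
wrist_force: [-0.5, -1.0, -0.1]
grip_width: 0.0257
```

```bash
python3 look.py x; python3 -c "
from h import *
im=cams.snapshot('scene')[:,:,::-1];cv2.imwrite('pics/s_x.png',im);crop(im,350,130,140,160,4,'s_x_c')"
```

```text
21.55 [0.4387 0.3367 0.1427] [ 0.2298 -3.1328  0.0005] [-0.4944 -0.9955 -0.0786] 0.02565868225374834 [ 0.6546  0.3585 -0.0923  1.1204 -0.0001  0.5082]
```

View pics/s_x_c.png

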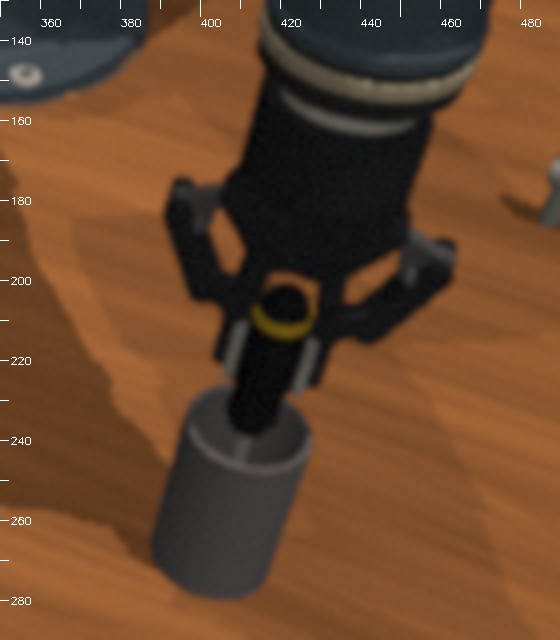

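The screwdriver stands in the pot. Release and lift clear.

Call:
play_rows(
  rows=[
    {"x": 0, "y": 0, "z": -0.002, "ax": 0, "ay": 0, "az": 0, "fingers": 0.05},
    {"x": 0, "y": 0, "z": -0.002, "ax": 0, "ay": 0, "az": 0, "fingers": 0.085},
    {"x": 0, "y": 0, "z": 0.02, "ax": 0, "ay": 0, "az": 0, "fingers": 0.085},
    {"x": 0, "y": 0, "z": 0.06, "ax": 0, "ay": 0, "az": 0, "fingers": 0.085},
    {"x": 0, "y": 0, "z": 0.11, "ax": 0, "ay": 0, "az": 0, "fingers": 0.085},
  ],
)

```text
time: 22.15
ee_pos: [0.4379, 0.3368, 0.2535]
tcp_rot: [0.231, -3.131, 0.002]
wrist_force: [2.3, 0.0, 1.1]
grip_width: 0.0849
```

Call:
play_rows(
  rows=[
    {"x": -0.04, "y": 0, "z": 0.05, "ax": 0, "ay": 0, "az": 0, "fingers": 0.085},
    {"x": -0.08, "y": 0, "z": 0.05, "ax": 0, "ay": 0, "az": 0, "fingers": 0.085},
    {"x": -0.1, "y": 0, "z": 0.05, "ax": 0, "ay": 0, "az": 0, "fingers": 0.085},
    {"x": -0.1, "y": 0, "z": 0.05, "ax": 0, "ay": 0, "az": 0, "fingers": 0.085},
    {"x": -0.1, "y": 0, "z": 0.05, "ax": 0, "ay": 0, "az": 0, "fingers": 0.085},
  ],
)

```text
time: 22.65
ee_pos: [0.3387, 0.3374, 0.3035]
tcp_rot: [-0.232, 3.132, 0.001]
wrist_force: [0.6, 0.8, 1.6]
grip_width: 0.0846
```

```bash
python3 look.py y; python3 -c "
from h import *
for n in('scene','top'):
  im=cams.snapshot(n)[:,:,::-1];cv2.imwrite('pics/%s_y.png'%n,im)
  if n=='scene': crop(im,120,100,320,240,2,'s_y_c')
  else: crop(im,90,90,330,150,2,'t_y_c')"
```

```text
22.65 [0.3387 0.3374 0.3035] [-0.232   3.1321  0.0008] [0.5664 0.7972 1.6083] 0.08464377271843503 [ 0.7837  0.1651  0.0604  1.4651 -0.0002  0.6358]
```

View pics/s_y_c.png

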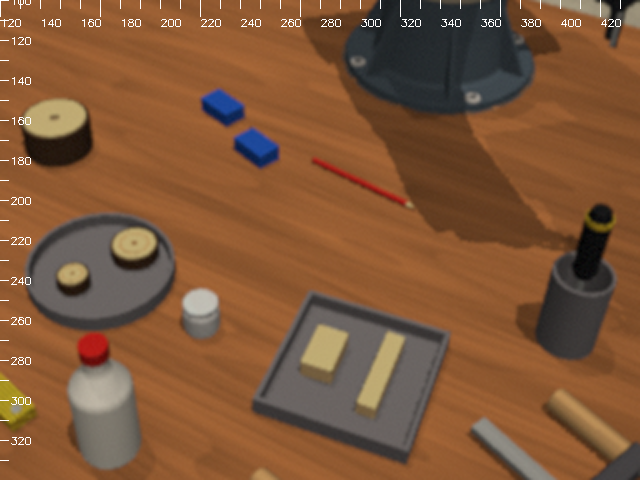

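View pics/t_y_c.png

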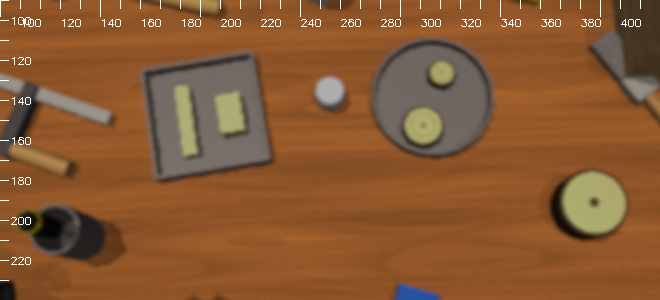

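Everything is in place. The last checks: let it rest, confirm nothing is moving, and measure the positions.

Call:
play_rows(
  rows=[
    {"x": 0, "y": 0, "z": 0, "ax": 0, "ay": 0, "az": 0, "fingers": 0.085},
    {"x": 0, "y": 0, "z": 0, "ax": 0, "ay": 0, "az": 0, "fingers": 0.085},
    {"x": 0, "y": 0, "z": 0, "ax": 0, "ay": 0, "az": 0, "fingers": 0.085},
    {"x": 0, "y": 0, "z": 0, "ax": 0, "ay": 0, "az": 0, "fingers": 0.085},
    {"x": 0, "y": 0, "z": 0, "ax": 0, "ay": 0, "az": 0, "fingers": 0.085},
  ],
)

```text
time: 23.3
ee_pos: [0.3387, 0.3373, 0.303]
tcp_rot: [0.231, -3.133, -0.0]
wrist_force: [0.1, 0.6, -0.2]
grip_width: 0.0849
```

```bash
python3 -c "
from h import *
T=cam('top');S=cam('scene')
ims={}
for n in('scene','top'):
  im=cams.snapshot(n)[:,:,::-1];cv2.imwrite('pics/%s_z.png'%n,im);o=cv2.imread('pics/%s_y.png'%n)
  d=cv2.absdiff(im,o).max(2);print(n,(d>40).sum(), np.argwhere(d>40)[:5])
t=lambda a,b:(a/2-.25+90,b/2-.25+90); s=lambda a,b:(a/2-.25+120,b/2-.25+100)
for k,a,b in(('big',(423,125),(134,242)),('small',(441,72),(73,273)),('ring',(31,222),(599,222)),('hole',(594,202),(54,117)),('block',(229.5,113),(326,347)),('batten',(187,121),(381,369))):
  print(k,tri((*T,t(*a)),(*S,s(*b))))
"
```

```text
scene 2 [[206 414]
 [210 426]]
top 0 []
big [ 0.5782 -0.1366  0.0234]
small [ 0.6535 -0.1654  0.023 ]
ring [0.4384 0.336  0.1669]
hole [ 0.461  -0.352   0.0482]
block [0.6032 0.13   0.0236]
batten [0.5954 0.1901 0.0176]
```

The screwdriver is standing upright by itself in the pot, so it could still tip slowly. I'll wait longer and compare.

Call:
play_rows(
  rows=[
    {"x": 0, "y": 0, "z": 0, "ax": 0, "ay": 0, "az": 0, "fingers": 0.085},
    {"x": 0, "y": 0, "z": 0, "ax": 0, "ay": 0, "az": 0, "fingers": 0.085},
    {"x": 0, "y": 0, "z": 0, "ax": 0, "ay": 0, "az": 0, "fingers": 0.085},
    {"x": 0, "y": 0, "z": 0, "ax": 0, "ay": 0, "az": 0, "fingers": 0.085},
    {"x": 0, "y": 0, "z": 0, "ax": 0, "ay": 0, "az": 0, "fingers": 0.085},
  ],
)

```text
time: 23.9
ee_pos: [0.3386, 0.3373, 0.303]
tcp_rot: [-0.231, 3.133, 0.0]
wrist_force: [0.3, 0.2, 0.2]
grip_width: 0.0851
```

Call:
play_rows(
  rows=[
    {"x": 0, "y": 0, "z": 0, "ax": 0, "ay": 0, "az": 0, "fingers": 0.085},
    {"x": 0, "y": 0, "z": 0, "ax": 0, "ay": 0, "az": 0, "fingers": 0.085},
    {"x": 0, "y": 0, "z": 0, "ax": 0, "ay": 0, "az": 0, "fingers": 0.085},
    {"x": 0, "y": 0, "z": 0, "ax": 0, "ay": 0, "az": 0, "fingers": 0.085},
    {"x": 0, "y": 0, "z": 0, "ax": 0, "ay": 0, "az": 0, "fingers": 0.085},
  ],
)

```text
time: 24.4
ee_pos: [0.3386, 0.3373, 0.303]
tcp_rot: [0.231, -3.133, 0.0]
wrist_force: [-0.1, 0.7, 0.3]
grip_width: 0.0849
```

Call:
play_rows(
  rows=[
    {"x": 0, "y": 0, "z": 0, "ax": 0, "ay": 0, "az": 0, "fingers": 0.085},
    {"x": 0, "y": 0, "z": 0, "ax": 0, "ay": 0, "az": 0, "fingers": 0.085},
    {"x": 0, "y": 0, "z": 0, "ax": 0, "ay": 0, "az": 0, "fingers": 0.085},
    {"x": 0, "y": 0, "z": 0, "ax": 0, "ay": 0, "az": 0, "fingers": 0.085},
    {"x": 0, "y": 0, "z": 0, "ax": 0, "ay": 0, "az": 0, "fingers": 0.085},
  ],
)

```text
time: 24.9
ee_pos: [0.3386, 0.3373, 0.303]
tcp_rot: [0.231, -3.133, 0.0]
wrist_force: [0.8, 1.0, -0.1]
grip_width: 0.0848
```

Call:
play_rows(
  rows=[
    {"x": 0, "y": 0, "z": 0, "ax": 0, "ay": 0, "az": 0, "fingers": 0.085},
    {"x": 0, "y": 0, "z": 0, "ax": 0, "ay": 0, "az": 0, "fingers": 0.085},
    {"x": 0, "y": 0, "z": 0, "ax": 0, "ay": 0, "az": 0, "fingers": 0.085},
    {"x": 0, "y": 0, "z": 0, "ax": 0, "ay": 0, "az": 0, "fingers": 0.085},
    {"x": 0, "y": 0, "z": 0, "ax": 0, "ay": 0, "az": 0, "fingers": 0.085},
  ],
)

```text
time: 25.4
ee_pos: [0.3386, 0.3373, 0.303]
tcp_rot: [0.231, -3.133, 0.0]
wrist_force: [-0.6, -0.3, -0.3]
grip_width: 0.085
```

```bash
python3 -c "
from h import *
for n in('scene','top'):
  im=cams.snapshot(n)[:,:,::-1];cv2.imwrite('pics/%s_zz.png'%n,im)
  a=cv2.imread('pics/%s_y.png'%n)
  d=cv2.absdiff(im,a).max(2);print(n,(d>40).sum())
  r=(slice(195,240),slice(395,435)) if n=='scene' else (slice(190,220),slice(95,140))
  print(cv2.phaseCorrelate(a[r].mean(2),im[r].mean(2)))
  for j,x in enumerate((a,im)): crop(x,r[1].start,r[0].start,45,45,7,n+'zz%d'%j)
print(bot.sense()['time'])
a=cv2.imread('pics/scenezz0.png');b=cv2.imread('pics/scenezz1.png');cv2.imwrite('pics/cmp.png',np.hstack([a,b]))"
```

```text
scene 0
((0.08620279468028258, 0.5833131078590483), 0.9790438055647898)
top 0
((0.29152048494378136, -0.1295509439628315), 0.9846468689582111)
25.5
```

View pics/cmp.png

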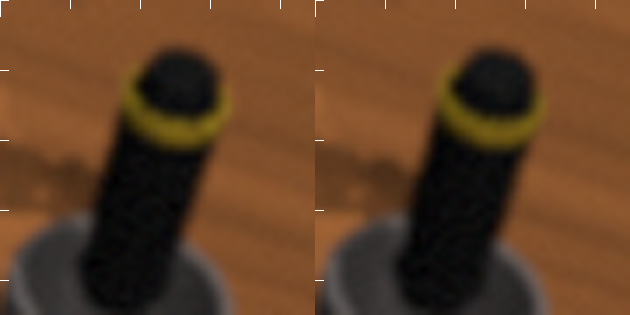

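Three seconds on nothing has moved, and a falling screwdriver would have gone over by now. Hand in.

```bash
python3 -c "
from station import bot
print(bot.sign_off())"
```

```text
the job is handed in; nothing more can be done
None
```

The bench is tidied and the job was handed in at 25.5 s on the robot's clock. No verdict came back.

- **Slices:** both lie flat in the round tray. The big one is about 40 mm from its centre and the small one about 41 mm, with their tops at 23 mm (underside about 5 mm).
- **Offcuts:** the batten and block lie flat and apart in the square tray. The block is about 34 mm from the centre line and the batten about 26 mm, with measured tops at about 24 mm and 18 mm. The batten's 18 mm is lower than the 23 mm expected for one lying on the floor. I put that down to rough reading of its centre, because both camera views show it lying flat.
- **Screwdriver:** I drew it straight up out of the log and set it blade down in the pot. It stands nearly upright there without leaning; its yellow ring measured within about 1 mm of the pot's centre. Pictures about 2.8 s apart showed only sub-pixel differences around it.
- **Log:** it is still standing, its hole within 1 mm of where it started.

**Other checks:** the wrist and fixed cameras disagreed by about 2 mm sideways, so I used the wrist view for the screwdriver grasp. The block landed about 6 mm short of its planned spot because of the move-length limit, still well inside the tray. At the end the gripper was open and clear of everything.

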